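# Pack the dictionary carton for strapping

### The job

Get this carton ready for the strapping machine: first press the red stop button down, and never have your hand in the carton unless the button is down. Lay every pocket dictionary on the bench flat inside the carton, and tip the flat clear bottle over the carton and rock it side to side until the silica-gel canister jammed across its neck comes free and drops in too; then lay the bottle flat on its green mat again. When all that is done, twist the red button clockwise until it springs back up, and leave the bottle cap and the tape roll alone.

Things in the scene. Friction and masses are not known exactly. Their poses are not given: they have to be found in the camera images.
- estop_push (a joint): how far the red mushroom head of the strapping machine's stop button is pushed in, m: 0 = fully up (machine live), 0.008 = fully down (machine stopped). Pushing it down takes about 3 N, and it stays down when let go
- estop_turn (a joint): how far the red head is twisted, rad: 0 to 0.80 (its end stop), growing CLOCKWISE seen from above; needs about 0.25 N m and stays where it is left. Twisted to the end stop with the head down, an inside spring (under 8 N) lifts the head fully up as soon as the grip lets it rise; twisted too little it stays down or comes up only part of the way. While it stays twisted the head will not stay down
- estop_head (a point): centre of the red mushroom head, round, 40 mm across and 20 mm thick (10 mm above and below this point), on a fixed yellow box 76 x 76 mm whose top is at height 52 mm, with a black collar 47 mm across to height 56 mm. This point is at height 78 mm with the head up and 70 mm with it down; z up, along the axis
- carton: open cardboard carton, fixed to the strapper's deck, 260 x 260 mm outside, 90 mm high, walls and floor 5 mm thick (so 250 x 250 mm inside). Origin under its centre at bench height; x and y along its sides, z up
- mat_mid (a point): centre of the top of the flat green mat, 190 (x) x 110 (y) mm and 3 mm thick, fixed to the bench, where the bottle lies and belongs
- bottle_mid (a point): centre of the flat clear plastic bottle that lies on the green mat: a hollow box 95 mm long (x), 64 mm wide (y), 36 mm thick (z), about 100 g, with a neck 36 mm across at its -x end. This point is the middle of the box, 18 mm above its underside; -x points to the open mouth. The neck bore is 30 mm wide and 28 mm high; inside, the body is 58 mm wide and 28 mm high, and at the neck it ends in an almost flat shoulder
- bottle_mouth (a point): centre of the bottle's open mouth, 83.5 mm from the middle of the bottle along -x; same axes as the bottle. The mouth points roughly to the robot at the start
- canister_mid (a point): centre of the silica-gel canister, a smooth bright blue plastic cylinder with white ends, 16 mm in diameter and 39 mm long, 14 g; its length runs along y. At the start it lies crosswise inside the bottle, right across the inner end of the neck. With the mouth tipped down about 50 degrees it stays jammed on the shoulder; swinging the bottle some 40 degrees to either side of that, in the plane of its broad face, lets it slide sideways, turn endwise and shoot out of the mouth
- bottle_cap: white bottle cap, 42 mm across, 16 mm high, lying on the bench; not to be disturbed. Origin under its centre
- tape_roll: roll of brown packing tape, 100 mm across, 48 mm high, lying flat on the bench; not to be disturbed. Origin under its centre
- dict_red_mid (a point): red pocket dictionary, a closed rigid book 100 x 62 x 28 mm, about 160 g, lying flat on the bench (it may be absent). Point at its very centre, 14 mm up; x runs along its 100 mm length, y across its 62 mm width, z up out of its cover
- dict_blue_mid (a point): blue pocket dictionary, a closed rigid book 100 x 62 x 28 mm, about 160 g, lying flat on the bench (it may be absent). Point at its very centre, 14 mm up; x runs along its 100 mm length, y across its 62 mm width, z up out of its cover
- dict_green_mid (a point): green pocket dictionary, a closed rigid book 100 x 62 x 28 mm, about 160 g, lying flat on the bench (it may be absent). Point at its very centre, 14 mm up; x runs along its 100 mm length, y across its 62 mm width, z up out of its cover
- dict_purple_mid (a point): purple pocket dictionary, a closed rigid book 100 x 62 x 28 mm, about 160 g, lying flat on the bench (it may be absent). Point at its very centre, 14 mm up; x runs along its 100 mm length, y across its 62 mm width, z up out of its cover
- dict_orange_mid (a point): orange pocket dictionary, a closed rigid book 100 x 62 x 28 mm, about 160 g, lying flat on the bench (it may be absent). Point at its very centre, 14 mm up; x runs along its 100 mm length, y across its 62 mm width, z up out of its cover
Things that resemble listed ones, but are neither listed nor needed, are in the scene too. Of the things that look like the part that bears dict_blue_mid, the smallest one is meant.

How it is judged:
By the outcome, as a careful person would: the job done as asked, in the order asked, and still so for the second after the job is handed in, with the robot touching nothing.
Of dict_red, dict_blue, dict_green, dict_purple, dict_orange only 3 to 5 are there at a start; the rules pass over those that are not, and their reading is None.
At some moment in a run one of dict_red, dict_blue, dict_green, dict_purple, dict_orange, bottle may be knocked a few centimetres aside while the robot is not near it.
It also fails if it takes over 210 s, if anything falls off the work surface, if the arm or the gripper's body presses on something with over 40 N, if the wrist force passes 120 N, or if a joint passes its speed limit or range.

### The arm

A 7-joint arm with a two-finger parallel gripper is mounted at the origin on the work surface. World frame = base frame: x ahead of the robot, y to its left, z up, the work surface at z = 0. Lengths are in m, angles in rad, forces in N, time in s.
With the tool pointing down it reaches from about 0.425 to 0.925 m from the base axis. Payload 6.8 kg.
Tool frame: the origin (TCP) lies on the centre line of the jaws, within the pads' length; the fingertips stand 14 mm ahead of it and the grasp point (between the pads) lies 5 mm behind it (r.nose_length is the distance from the TCP to the fingertips, in m); z points along the fingers, y is the direction in which the jaws open and shut (so a half turn about z gives the same grasp; the last joint's range is limited). The gripper opens to 85 mm and grips with 20 to 120 N. Pads are 22 mm wide; open, the fingers measure 114 mm over their backs; the gripper's body (76 mm by 85 mm) begins 54 mm behind the grasp point. The pads swing forward as they close: fully open they stand 13 mm farther back than shut.
Start: joints at [-1.302, 0.477, 0.022, 1.555, -0.011, 1.109, -0.083], TCP at [0.248, 0.628, 0.245] pointing down, gripper open.
Joint ranges: [-2.96, 2.96], [-0.34, 2.1], [-1.41, 1.46], [0.24, 2.44], [-1.37, 4.51], [0.17, 1.92], [-2.96, 2.96]. Speed limits (rad/s): [2.39, 2.39, 3.14, 3.14, 3.14, 3.14, 3.14].

### API

Orientations are given as a rotation vector (axis times angle).
In Python, from bench import r, imaging, look_for, outline_of gives the robot as it stands. The module is installed in compiled form; this text tells all that it offers.
- The arm moves only by the tool carry_out, never from a script. Its arguments are lists of equal length, an entry for each row: "offset": the shift along the tool's x, y, z as a fraction of full scale, a list of three; "turn": the turn, a rotation vector about the tool's x, y, z as a fraction of full scale, a list of three. A call has 1 to 8 rows; each row is the pose to reach, as a shift and turn from the pose commanded when the call began, along the tool's axes at that moment; what a row does not reach only later rows make up. Full scale, the value 1, is 0.5 m for a shift and 1.5 rad for a turn. A row lasts 1/10 s, in which the tool goes at most 50 mm and 8.59 degrees, less where a joint would pass 70% of its speed; a pose out of reach is approached as far as the arm can. A call with a number of a shift or a turn outside -1 to 1 is refused whole. A call with a gripper value outside its range is refused whole. "hand" is the closure, from 0 (fully open) to 1 (shut), set as the call begins (left out, the last holds). The fingers move at their own pace and stop on an object; "force" is the grip in N (left out, the last holds). Time passes only in rows, so rows that repeat a pose let the fingers close. It gives the time, the measured TCP pose, the force and the opening at its end, in the units of the state.
- r.get_obs(): the state, without advancing time (a new reading comes with each control period).
- imaging.grab_frame(name): name is "scene" or "top" or "wrist"; returns a dict with "pixels" (480x640x3 uint8, red, green, blue), "fx", "fy", "cx", "cy" (pixels), "k1" (the pictures are not rectified: a ray, as slopes to the right and down, at radius r is drawn at 1 + k1 r^2 times it, then the intrinsics apply), "R" (3x3) and "t" (3): a world point X has camera coordinates R X + t. Camera axes: x right, y down, z forward; pixel columns grow to the right and rows downward; lengths in m; the calibration is good to about 2 mm. A picture is of the moment at which its call begins. There is no depth.
- r.hand_in(): hands the job in, once; it reports no verdict.
Trained networks look in the newest picture that a camera, given by its name, has taken for a name from the list of things; names that differ only in an ending like _2 or _b are one class to them, and where a whole thing is asked for, a point or a joint stands for the part that bears it (a point fixed in the world has none). Each returns a list of dicts, best first, with "score" (0 to 1); they miss things now and then, are a little off and sometimes report something else, mostly with a low value. They report only what shows in the picture. A call takes as long as a camera call. They do not tell look-alikes from the thing itself.
- look_for(query, camera): "xyz" ([x, y, z] in m, in the coordinates of the camera as it stood for that picture, good to about 4 mm: the middle of the surface that is visible of it).
- outline_of(query, camera): "region" (480x640 bool, what is visible of it).
The state is a dict: "clock": time; "joints": joint angles; "qvel": joint speeds; "tau": joint torques, N m; "tcp_pos": TCP position; "orientation": TCP orientation; "contact_force": force on the tool from outside, world axes, zero at the start; "moment": the same for the moment, N m; "grip_width": finger opening in m.
Only numpy, scipy, OpenCV 4.12 (cv2) and the standard library are available. Lean on these libraries where they do the work, as an engineer would, in place of code of your own. Each camera call takes 0.05 s, during which the arm holds its last target. There are 200 camera calls.

## Working session

There is one attempt and no reset: what is moved stays moved. The work goes in short steps, Python scripts to look and compute and a tool call to move; the robot and the scene stay as the last step left them, time stands still between calls to the robot, and variables do not carry over. Pictures are saved under pics/ and viewed, about 12 in all and at most 16, crops included, and the job is handed in when it is done.

Besides the shell and the picture viewer there is one more tool, called as name(argument=value, ...) on one line, values as JSON. carry_out: Moves the arm, as the interface text tells. Shift numbers are shares of 0.5 m and turn numbers shares of 1.5 rad, none past 1 either way. Its arguments: {"type":"object","properties":{"offset":{"type":"array","items":{"type":"array","items":{"type":"number","minimum":-1,"maximum":1}}},"turn":{"type":"array","items":{"type":"array","items":{"type":"number","minimum":-1,"maximum":1}}},"hand":{"type":"number"},"force":{"type":"number"}},"required":["offset","turn"]}

```bash
mkdir -p pics; cat > h.py <<'E'
import numpy as np, cv2
from bench import r, imaging, look_for, outline_of
from scipy.spatial.transform import Rotation as Ro
def pix2plane(f,uv,z):
    uv=np.atleast_2d(uv).astype(float)
    d=(uv-[f["cx"],f["cy"]])/[f["fx"],f["fy"]]
    s=d.copy()
    for _ in range(20): s=d/(1+f["k1"]*(s**2).sum(1,keepdims=True))
    R=np.array(f["R"]);t=np.array(f["t"])
    c=-R.T@t; ray=np.c_[s,np.ones(len(s))]@R
    return c+ray*((z-c[2])/ray[:,2])[:,None]
def proj(f,X):
    X=np.atleast_2d(X); c=X@np.array(f["R"]).T+np.array(f["t"])
    s=c[:,:2]/c[:,2:]; s=s*(1+f["k1"]*(s**2).sum(1,keepdims=True))
    return s*[f["fx"],f["fy"]]+[f["cx"],f["cy"]]
def toworld(f,p): return np.array(f["R"]).T@(np.array(p)-np.array(f["t"]))
def save(f,n): cv2.imwrite("pics/"+n,cv2.cvtColor(f["pixels"],cv2.COLOR_RGB2BGR))
def plan(pos,Rt=None):
    "offset/turn (full-scale units) from current commanded~measured pose to pos, Rt"
    o=r.get_obs(); R0=Ro.from_rotvec(o["orientation"])
    off=R0.inv().apply(np.array(pos)-o["tcp_pos"])/0.5
    tr=np.zeros(3) if Rt is None else (R0.inv()*Rt).as_rotvec()/1.5
    return off.round(4),tr.round(4)
E
python3 - <<'E'
from h import *
o=r.get_obs(); print(o, Ro.from_rotvec(o["orientation"]).as_matrix().round(3), r.nose_length)
for c in ["scene","top","wrist"]:
    f=imaging.grab_frame(c); save(f,c+"0.png"); print(c,-np.array(f["R"]).T@f["t"],f["fx"],f["k1"])
    if c=="wrist": continue
    for q in ["estop_head","carton","mat_mid","bottle_mid","canister_mid","bottle_cap","tape_roll"]+["dict_%s_mid"%k for k in "red blue green purple orange".split()]:
        try: print(c,q,[(round(d["score"],2),toworld(f,d["xyz"]).round(3).tolist()) for d in look_for(q,c)])
        except Exception as e: print(q,e)
E
```

```text
{'clock': 0.0, 'joints': array([-1.30208563,  0.47778022,  0.02232692,  1.55643465, -0.01151739,
        1.10927045, -0.08310487]), 'qvel': array([ 0.00012919,  0.00016544,  0.00141446, -0.00082377, -0.00028569,
       -0.00035499,  0.00019998]), 'tau': array([-6.62956222e-05, -5.96434522e+01,  1.60789076e+00, -2.81192476e+01,
        1.25276449e-02,  9.23612126e-03,  3.23968436e-05]), 'tcp_pos': array([0.24816746, 0.62713365, 0.24434585]), 'orientation': array([-5.88323693e-01, -3.08578526e+00,  2.74999688e-03]), 'contact_force': array([-0.11961632, -1.47893565, -0.04079106]), 'moment': array([0.0322292 , 0.02580776, 0.01359269]), 'grip_width': 0.0853265757400175} [[-0.93   0.368 -0.001]
 [ 0.368  0.93  -0.002]
 [-0.    -0.002 -1.   ]] 0.014
scene [ 1.11692095 -0.56003393  1.06685548] 445.863219104644 0.025840380671639036
scene estop_head [(0.52, [0.394, -0.301, 0.089]), (0.45, [0.424, 0.399, 0.028]), (0.33, [0.397, -0.463, 0.042])]
scene carton [(0.78, [0.532, 0.0, 0.031]), (0.47, [0.543, -0.501, 0.021])]
scene mat_mid [(0.63, [0.608, -0.367, 0.003])]
scene bottle_mid [(0.91, [0.56
[... 605 characters left out ...]
, [0.393, -0.288, 0.088])]
top carton [(0.63, [0.536, -0.003, 0.009])]
top mat_mid [(0.83, [0.58, -0.351, 0.006]), (0.6, [0.545, -0.5, 0.014])]
top bottle_mid [(0.76, [0.558, -0.378, 0.042])]
top canister_mid []
top bottle_cap [(0.45, [0.54, -0.5, 0.012])]
top tape_roll [(0.9, [0.392, -0.458, 0.048]), (0.26, [0.648, 0.278, 0.031])]
top dict_red_mid [(0.58, [0.42, 0.406, 0.028])]
top dict_blue_mid [(0.72, [0.711, 0.466, 0.041]), (0.72, [0.255, 0.416, 0.033]), (0.57, [0.549, 0.413, 0.024])]
top dict_green_mid []
top dict_purple_mid [(0.75, [0.644, 0.278, 0.031])]
top dict_orange_mid [(0.6, [0.405, 0.265, 0.029])]
wrist [0.17149457 0.65779103 0.37467842] 382.91705988409524 -0.036478173932819394
```

View pics/scene0.png

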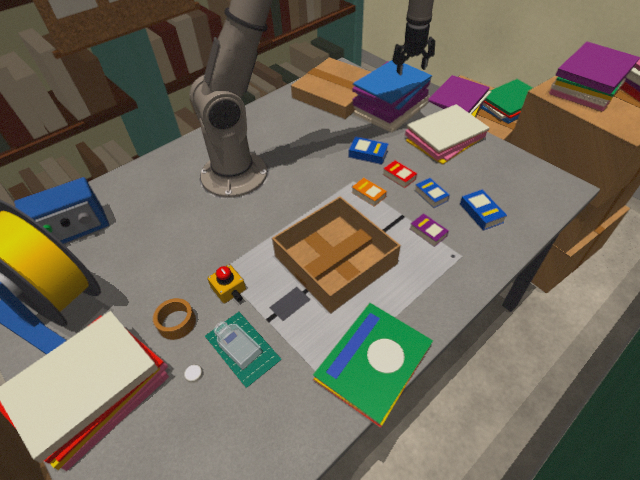

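View pics/top0.png

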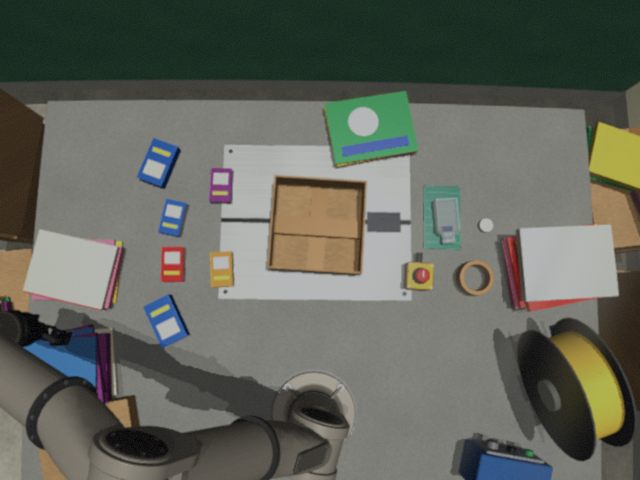

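The scene shows four pocket dictionaries: red (400,173), orange (370,190), purple (430,229) and small blue (432,192). There is no small green one. In the top view the two larger blues are at (159,163) and (167,320), the stop button at (422,275), the bottle at (446,215) and the carton at (318,225). Next I fit box silhouettes to get accurate poses.

```bash
cat >> h.py <<'E'
from scipy.optimize import minimize
def box(L,W,z0,z1): return np.array([[x,y,z] for x in(-L/2,L/2) for y in(-W/2,W/2) for z in(z0,z1)])
_a=np.linspace(0,2*np.pi,24,endpoint=False)
def cyl(d,z0,z1): return np.array([[d/2*np.cos(a),d/2*np.sin(a),z] for a in _a for z in(z0,z1)])
def place(P,p): c,s=np.cos(p[2]),np.sin(p[2]); return P@np.array([[c,s,0],[-s,c,0],[0,0,1]])+[p[0],p[1],0]
def sil(f,parts,p,S=4):
    m=np.zeros((480*S//1,640*S//1),np.uint8) if False else np.zeros((480,640),np.uint8)
    for P in parts:
        h=cv2.convexHull(proj(f,place(P,p)).astype(np.float32))
        cv2.fillConvexPoly(m,(h*16).round().astype(np.int32),1,cv2.LINE_8,4)
    return m>0
def best(q,cam,f,near,rad=.06):
    c=[(np.linalg.norm(toworld(f,d["xyz"])[:2]-near[:2]),i) for i,d in enumerate(look_for(q,cam))]
    return c
def pick(f,masks,near,z):
    out=None;bd=.07
    for d in masks:
        m=d["region"]; ys,xs=np.nonzero(m)
        if len(xs)<20: continue
        w=pix2plane(f,[[xs.mean(),ys.mean()]],z)[0]; e=np.hypot(*(w[:2]-near[:2]))
        if e<bd: bd=e;out=m
    return out
def fit(fm,parts,p0,yaws=(0,.8,1.57,2.36)):
    "fm: list of (frame,mask)"
    def cost(p):
        c=0
        for f,m in fm:
            s=sil(f,parts,p); c+=1-(s&m).sum()/max((s|m).sum(),1)
        return c/len(fm)
    b=None
    for y in yaws:
        x0=np.array([p0[0],p0[1],y])
        R=minimize(cost,x0,method="Nelder-Mead",options=dict(initial_simplex=x0+np.array([[0,0,0],[.015,0,0],[0,.015,0],[0,0,.35]]),xatol=1e-4,fatol=1e-4))
        if b is None or R.fun<b.fun:b=R
    return b.x,1-b.fun
BOOK=[box(.1,.062,0,.028)]
BOT=[box(.095,.064,.003,.039),np.array([[x,y*.018,.021+z*.018] for x in(-.0835,-.0475) for y,z in[(np.cos(a),np.sin(a)) for a in _a]])]
E
python3 - <<'E'
from h import *
fr={c:imaging.grab_frame(c) for c in("top","scene")}
T={"dict_red_mid":([.422,.402],BOOK,.02),"dict_blue_mid":([.554,.411],BOOK,.02),"dict_purple_mid":([.648,.274],BOOK,.02),"dict_orange_mid":([.406,.263],BOOK,.02),
"bottle_mid":([.56,-.384],BOT,.02),"carton":([.534,0],[box(.26,.26,0,.09)],.03),"estop_head":([.393,-.295],[cyl(.04,.068,.088)],.07),"tape_roll":([.394,-.46],[cyl(.1,0,.048)],.02),"bottle_cap":([.541,-.503],[cyl(.042,0,.016)],.01)}
vis={c:fr[c]["pixels"].copy() for c in fr}
for q,(n,P,z) in T.items():
    fm=[]
    for c in fr:
        m=pick(fr[c],outline_of(q,c),n,z)
        if m is not None: fm.append((c,m)); 
    for sel in (["top"],["scene"],["top","scene"]):
        s=[(fr[c],m) for c,m in fm if c in sel]
        if len(s)<len(sel): print(q,sel,"missing");continue
        p,i=fit(s,P,n); print(q,sel,p.round(4),round(i,3),[int(m.sum()) for _,m in s])
    for c in fr:
        k,_=cv2.findContours(sil(fr[c],P,p).astype(np.uint8),0,2); cv2.drawContours(vis[c],k,-1,(255,0,255),1)
v=np.vstack([cv2.resize(vis["top"][130:350,130:500],(740,440)),]);cv2.imwrite("pics/ov1.png",v[:,:,::-1])
E
```

```text
dict_red_mid ['top'] [0.4175 0.4133 3.219 ] 0.949 [858]
dict_red_mid ['scene'] [0.4132 0.4097 3.1349] 0.964 [573]
dict_red_mid ['top', 'scene'] [0.4165 0.4116 3.1712] 0.931 [858, 573]
dict_blue_mid ['top'] [ 0.5514  0.4187 -0.1774] 0.973 [866]
dict_blue_mid ['scene'] [ 0.5495  0.4185 -0.1656] 0.945 [620]
dict_blue_mid ['top', 'scene'] [ 0.5506  0.4187 -0.1792] 0.952 [866, 620]
dict_purple_mid ['top'] [0.6501 0.2812 0.0382] 0.966 [798]
dict_purple_mid ['scene'] [0.6478 0.2808 0.0193] 0.96 [746]
dict_purple_mid ['top', 'scene'] [0.6495 0.2814 3.1871] 0.941 [798, 746]
dict_orange_mid ['top'] [0.4058 0.2686 0.0589] 0.942 [846]
dict_orange_mid ['scene'] [0.4018 0.2661 0.0674] 0.972 [622]
dict_orange_mid ['top', 'scene'] [0.4036 0.2679 0.0741] 0.941 [846, 622]
bottle_mid ['top'] [ 0.5691 -0.381   0.0985] 0.943 [1049]
bottle_mid ['scene'] [ 0.5692 -0.3822  0.0573] 0.951 [1325]
bottle_mid ['top', 'scene'] [ 0.569  -0.3815  0.0804] 0.943 [1049, 1325]
carton ['top'] [ 0.5291 -0.0031  3.0926] 0.962 [8780]
carton ['scene'] [ 0.5261 -0.0062  3.089 ] 0.987 [8700]
carton ['top', 'scene'] [ 0.5272 -0.006   3.0919] 0.972 [8780, 8700]
estop_head ['top'] [ 0.3937 -0.2959  1.0554] 0.778 [158]
estop_head ['scene'] [ 0.3852 -0.2955  1.6601] 0.83 [185]
estop_head ['top', 'scene'] [ 0.3912 -0.2978  0.0462] 0.787 [158, 185]
tape_roll ['top'] [ 0.3884 -0.4579  0.1738] 0.666 [810]
tape_roll ['scene'] [ 0.3833 -0.4603  2.4807] 0.77 [1110]
tape_roll ['top', 'scene'] [ 0.3863 -0.4599  1.6569] 0.7 [810, 1110]
bottle_cap ['top'] [ 0.5446 -0.5037  1.0672] 0.964 [190]
bottle_cap ['scene'] [ 0.5425 -0.5039  0.3131] 0.807 [238]
bottle_cap ['top', 'scene'] [ 0.5446 -0.5036  0.8081] 0.88 [190, 238]
```

View pics/ov1.png

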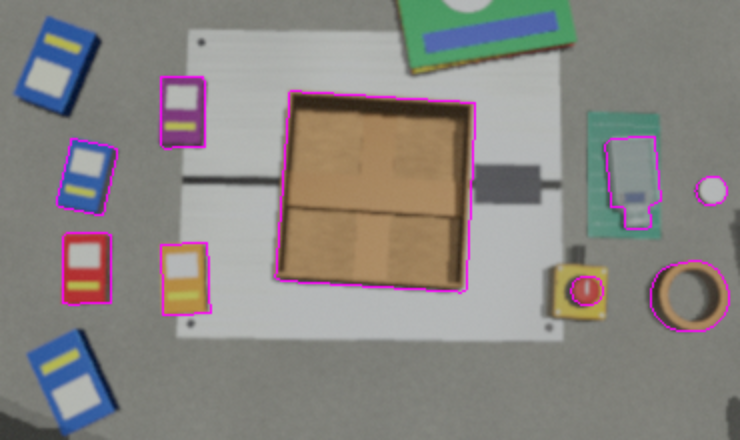

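The fits agree with the pictures. The carton is at (0.528,-0.005) with yaw about -0.05, the button at (0.392,-0.296) and the bottle at (0.569,-0.381). I go to the button first, with the fingers shut.

carry_out(offset=[[-0.71, -0.42, 0], [-0.71, -0.42, 0], [-0.71, -0.42, 0], [-0.71, -0.42, 0], [-0.71, -0.42, 0], [-0.71, -0.42, 0], [-0.71, -0.42, 0], [-0.71, -0.42, 0]], turn=[[0, 0, -0.25], [0, 0, -0.25], [0, 0, -0.25], [0, 0, -0.25], [0, 0, -0.25], [0, 0, -0.25], [0, 0, -0.25], [0, 0, -0.25]], hand=1, force=40)

```text
clock: 3.15
tcp_pos: [0.4946, 0.3099, 0.2456]
orientation: [0.003, 3.141, 0.001]
contact_force: [0.9, -0.1, 0.3]
grip_width: 0.0002
```

```bash
cat >> h.py <<'E'
def yaw(psi): # tool down, tool y at angle psi (deg)
    p=np.radians(psi); y=np.array([np.cos(p),np.sin(p),0]); z=np.array([0,0,-1.]); return Ro.from_matrix(np.c_[np.cross(y,z),y,z])
def st():
    o=r.get_obs(); R=Ro.from_rotvec(o["orientation"]).as_matrix()
    print("t",round(o["clock"],2),"tcp",o["tcp_pos"].round(4),"psi",round(np.degrees(np.arctan2(R[1,1],R[0,1])),2),"z",R[:,2].round(3),"F",o["contact_force"].round(1),"w",round(o["grip_width"],4),"q",o["joints"].round(2))
E
python3 -c "
from h import *
st();print(plan([.49,-.03,.245],yaw(90)))"
```

```text
t 3.15 tcp [0.4946 0.3099 0.2456] psi 89.9 z [ 0.001  0.001 -1.   ] F [ 0.9 -0.1  0.3] w 0.0002 q [-0.72  0.33  0.07  1.78 -0.02  1.03  0.92]
(array([ 0.008 , -0.6798,  0.0009]), array([ 0.0003,  0.0003, -0.0011]))
```

carry_out(offset=[[0.01, -0.68, 0], [0.01, -0.68, 0], [0.01, -0.68, 0], [0.01, -0.68, 0], [0.01, -0.68, 0], [0.01, -0.68, 0], [0.01, -0.68, 0]], turn=[[0, 0, 0], [0, 0, 0], [0, 0, 0], [0, 0, 0], [0, 0, 0], [0, 0, 0], [0, 0, 0]])

```text
clock: 3.85
tcp_pos: [0.4875, -0.0315, 0.2457]
orientation: [0.006, 3.141, -0.0]
contact_force: [0.4, 0.0, -0.5]
grip_width: 0.0002
```

carry_out(offset=[[0.2, -0.53, 0.2], [0.2, -0.53, 0.2], [0.2, -0.53, 0.2], [0.2, -0.53, 0.2], [0.2, -0.53, 0.2], [0.2, -0.53, 0.2], [0.2, -0.53, 0.2], [0.2, -0.53, 0.2]], turn=[[0, 0, 0], [0, 0, 0], [0, 0, 0], [0, 0, 0], [0, 0, 0], [0, 0, 0], [0, 0, 0], [0, 0, 0]])

```text
clock: 4.65
tcp_pos: [0.3866, -0.2942, 0.145]
orientation: [-0.008, -3.141, -0.0]
contact_force: [0.3, 0.4, 0.1]
grip_width: -0.0001
```

```bash
python3 -c "
from h import *
st()
f=imaging.grab_frame('wrist'); save(f,'w1.png')
s=imaging.grab_frame('scene'); t=imaging.grab_frame('top')
for z in (.078,):
  for c,g in (('wrist',f),('scene',s),('top',t)):
    for d in look_for('estop_head',c)[:2]: print(c,d['score'],toworld(g,d['xyz']).round(4))
    for d in outline_of('estop_head',c)[:1]:
        hsv=cv2.cvtColor(g['pixels'],cv2.COLOR_RGB2HSV); red=((hsv[...,0]<8)|(hsv[...,0]>172))&(hsv[...,1]>120)&d['region']
        ys,xs=np.nonzero(red); print(len(xs),pix2plane(g,[[xs.mean(),ys.mean()]],.085).round(4), fit([(g,red)],[cyl(.04,.068,.088)],[.392,-.296],(0,)))
"
```

```text
t 4.65 tcp [ 0.3866 -0.2942  0.145 ] psi 89.7 z [-0.001  0.    -1.   ] F [0.3 0.4 0.1] w -0.0001 q [ 0.19  0.32  0.4   2.11 -0.18  0.74  2.27]
wrist 0.63 [ 0.3888 -0.2968  0.0884]
3380 [[ 0.3857 -0.2959  0.085 ]] (array([ 0.39235873, -0.29596407,  0.3173453 ]), np.float64(0.7025171624713958))
scene 0.58 [ 0.3932 -0.3003  0.0883]
151 [[ 0.3951 -0.2985  0.085 ]] (array([ 0.39046357, -0.29794111,  0.21548406]), np.float64(0.6711111111111111))
```

View pics/w1.png

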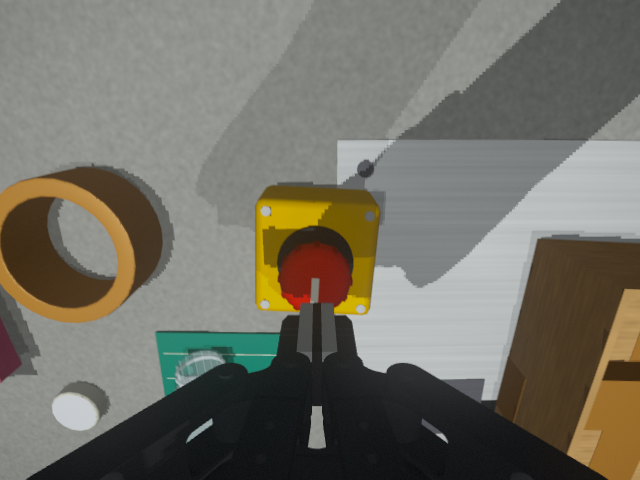

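The wrist view shows the red head at about (315,277), just under the shut fingertips, on its yellow box. I press it.

carry_out(offset=[[-0.011, -0.004, 0.05], [-0.011, -0.004, 0.07], [-0.011, -0.004, 0.08], [-0.011, -0.004, 0.09], [-0.011, -0.004, 0.095], [-0.011, -0.004, 0.1], [-0.011, -0.004, 0.1], [-0.011, -0.004, 0.1]], turn=[[0, 0, 0], [0, 0, 0], [0, 0, 0], [0, 0, 0], [0, 0, 0], [0, 0, 0], [0, 0, 0], [0, 0, 0]])

```text
clock: 5.9
tcp_pos: [0.3933, -0.2955, 0.0955]
orientation: [0.003, 3.141, -0.001]
contact_force: [-0.4, -0.9, -0.9]
grip_width: 0.0004
```

```bash
python3 -c "
from h import *
st()"
```

```text
t 5.9 tcp [ 0.3933 -0.2955  0.0955] psi 89.89 z [ 0.001 -0.001 -1.   ] F [-0.4 -0.9 -0.9] w 0.0004 q [ 0.22  0.41  0.36  2.13 -0.24  0.64  2.32]
```

carry_out(offset=[[0, 0, 0.002], [0, 0, 0.004], [0, 0, 0.005], [0, 0, 0.005]], turn=[[0, 0, 0], [0, 0, 0], [0, 0, 0], [0, 0, 0]])

```text
clock: 6.3
tcp_pos: [0.3935, -0.2957, 0.0939]
orientation: [0.003, 3.14, -0.0]
contact_force: [-2.7, 2.5, 14.2]
grip_width: 0.0001
```

```bash
python3 -c "
from h import *
st()"
```

```text
t 6.3 tcp [ 0.3935 -0.2957  0.0939] psi 89.88 z [ 0.002 -0.    -1.   ] F [-2.7  2.5 14.2] w 0.0001 q [ 0.23  0.41  0.36  2.13 -0.24  0.63  2.32]
```

carry_out(offset=[[0, 0, -0.1], [0, 0, -0.2], [0, 0, -0.3], [-0.1, 0.2, -0.3], [-0.19, 0.53, -0.3], [-0.19, 0.53, -0.3], [-0.19, 0.53, -0.3], [-0.19, 0.53, -0.3]], turn=[[0, 0, 0], [0, 0, 0], [0, 0, 0], [0, 0, 0], [0, 0, 0], [0, 0, 0], [0, 0, 0], [0, 0, 0]], hand=0)

```text
clock: 7.1
tcp_pos: [0.4787, -0.0587, 0.243]
orientation: [0.003, 3.141, 0.0]
contact_force: [1.8, 0.0, 0.8]
grip_width: 0.0851
```

```bash
cat >> h.py <<'E'
def locate(q,near,parts=BOOK,z=.02,cams=("top","scene"),yaws=(0,.8,1.57,2.36)):
    fm=[]
    for c in cams:
        f=imaging.grab_frame(c); m=pick(f,outline_of(q,c),near,z)
        if m is None: print(q,c,"none"); continue
        fm.append((f,m)); 
    if not fm: return None
    p,i=fit(fm,parts,near,yaws); print(q,p.round(4),"iou",round(i,3),"n",len(fm)); return p
E
python3 -c "
from h import *
st()
p=locate('dict_orange_mid',[.4045,.2675]); print(plan([p[0],p[1],.2],yaw(90+np.degrees((p[2]+np.pi/2)%np.pi-np.pi/2))))
f=imaging.grab_frame('scene'); cv2.imwrite('pics/s2.png',cv2.resize(f['pixels'][230:330,180:280],(500,500))[:,:,::-1])
for d in look_for('estop_head','scene')[:1]: print(toworld(f,d['xyz']).round(4))
p=locate('estop_head',[.392,-.296],[cyl(.04,.06,.08)],.07)
"
```

```text
t 7.1 tcp [ 0.4787 -0.0587  0.243 ] psi 89.89 z [ 0.001  0.    -1.   ] F [1.8 0.  0.8] w 0.0851 q [-0.24  0.16  0.26  2.02 -0.05  0.97  1.61]
dict_orange_mid [0.4037 0.269  0.0836] iou 0.927 n 2
(array([0.1487, 0.6574, 0.0851]), array([-0.0001, -0.0002, -0.0548]))
[ 0.3943 -0.3008  0.0802]
estop_head [ 0.3942 -0.2978  0.7921] iou 0.807 n 2
```

carry_out(offset=[[0.15, 0.657, 0], [0.15, 0.657, 0], [0.15, 0.657, 0], [0.15, 0.657, 0], [0.15, 0.657, 0], [0.15, 0.657, 0.085], [0.15, 0.657, 0.085], [0.15, 0.657, 0.085]], turn=[[0, 0, -0.048], [0, 0, -0.048], [0, 0, -0.048], [0, 0, -0.048], [0, 0, -0.048], [0, 0, -0.048], [0, 0, -0.048], [0, 0, -0.048]])

```text
clock: 8.4
tcp_pos: [0.401, 0.2725, 0.1982]
orientation: [0.122, -3.136, -0.0]
contact_force: [0.2, -0.4, 0.0]
grip_width: 0.0855
```

```bash
python3 -c "
from h import *
st()
f=imaging.grab_frame('wrist')
p=locate('dict_orange_mid',[.4045,.2675],cams=('wrist',))
print(plan([.4045,.2685,.013]))
P=proj(f,place(BOOK[0],[.4045,.2685,.07])); v=f['pixels'].copy(); 
for c,q in (((255,0,255),[.4045,.2685,.07]),((0,255,255),p)): cv2.polylines(v,[cv2.convexHull(proj(f,place(BOOK[0],q)).astype(np.float32)).astype(np.int32)],True,c)
cv2.imwrite('pics/w3.png',v[:,:,::-1])
"
```

```text
t 8.4 tcp [0.401  0.2725 0.1982] psi 94.46 z [-0.003  0.    -1.   ] F [ 0.2 -0.4  0. ] w 0.0855 q [-0.69  0.22 -0.03  2.04  0.01  0.87  0.92]
dict_orange_mid [0.405  0.2686 0.0676] iou 0.979 n 1
(array([-0.0004,  0.0036,  0.3745]), array([0., 0., 0.]))
```

View pics/w3.png

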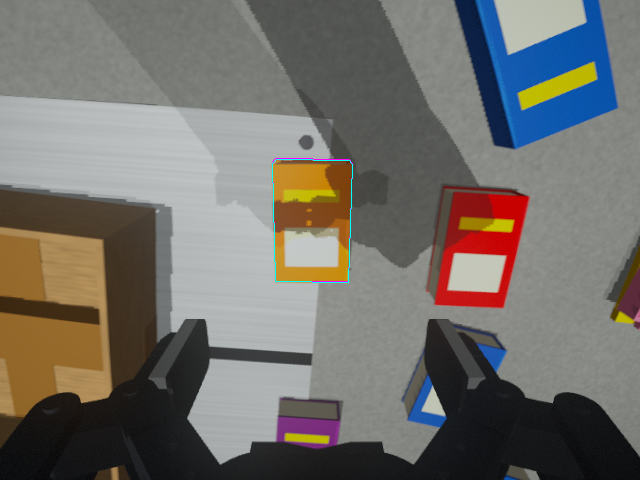

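The wrist fit matches the orange book (iou 0.98, centred at about (312,221)). I grasp it.

carry_out(offset=[[0, 0.003, 0.1], [0, 0.003, 0.2], [0, 0.003, 0.29], [0, 0.003, 0.35], [0, 0.003, 0.374], [0, 0.003, 0.374], [0, 0.003, 0.374]], turn=[[0, 0, 0], [0, 0, 0], [0, 0, 0], [0, 0, 0], [0, 0, 0], [0, 0, 0], [0, 0, 0]])

```text
clock: 9.25
tcp_pos: [0.4052, 0.2694, 0.0147]
orientation: [-0.108, 3.138, 0.001]
contact_force: [-0.5, -0.9, 0.1]
grip_width: 0.0853
```

carry_out(offset=[[0, 0, 0], [0, 0, 0], [0, 0, 0], [0, 0, 0], [0, 0, 0], [0, 0, 0], [0, 0, 0], [0, 0, 0]], turn=[[0, 0, 0], [0, 0, 0], [0, 0, 0], [0, 0, 0], [0, 0, 0], [0, 0, 0], [0, 0, 0], [0, 0, 0]], hand=1)

```text
clock: 10.05
tcp_pos: [0.4049, 0.27, 0.015]
orientation: [-0.11, 3.137, 0.003]
contact_force: [-1.0, -1.0, 7.7]
grip_width: 0.0613
```

carry_out(offset=[[0, 0, -0.1], [0, 0, -0.2], [0, 0, -0.3], [0, 0, -0.4], [0, 0, -0.4]], turn=[[0, 0, 0], [0, 0, 0], [0, 0, 0], [0, 0, 0], [0, 0, 0]])

```text
clock: 10.55
tcp_pos: [0.4071, 0.272, 0.2209]
orientation: [-0.109, 3.128, 0.014]
contact_force: [0.5, 0.2, -1.8]
grip_width: 0.0612
```

```bash
cat >> h.py <<'E'
CY=-.05; CC=np.array([.528,-.005])
def slot(u,v): c,s=np.cos(CY),np.sin(CY); return CC+[c*u-s*v,s*u+c*v]
E
python3 -c "
from h import *
st()
for u,v in ((-.06,-.055),(-.06,.055),(.06,-.055),(.06,.055)): print(u,v,slot(u,v))
p=slot(-.06,-.055); print(plan([*p,.21],yaw(90+np.degrees(CY))))
"
```

```text
t 10.55 tcp [0.4071 0.272  0.2209] psi 94.0 z [ 0.011  0.009 -1.   ] F [ 0.5  0.2 -1.8] w 0.0612 q [-0.69  0.19 -0.03  2.02  0.01  0.91  0.92]
-0.06 -0.055 [ 0.46532613 -0.05693251]
-0.06 0.055 [0.47082384 0.05293001]
0.06 -0.055 [ 0.58517616 -0.06293001]
0.06 0.055 [0.59067387 0.04693251]
(array([-0.07  , -0.6646,  0.017 ]), array([0.0061, 0.0073, 0.0799]))
```

carry_out(offset=[[-0.07, -0.665, 0.01], [-0.07, -0.665, 0.01], [-0.07, -0.665, 0.01], [-0.07, -0.665, 0.01], [-0.07, -0.665, 0.01], [-0.07, -0.665, 0.01], [-0.07, -0.665, 0.01], [-0.07, -0.665, 0.01]], turn=[[0, 0, 0.08], [0, 0, 0.08], [0, 0, 0.08], [0, 0, 0.08], [0, 0, 0.08], [0, 0, 0.08], [0, 0, 0.08], [0, 0, 0.08]])

```text
clock: 11.35
tcp_pos: [0.4618, -0.0651, 0.2084]
orientation: [0.091, 3.139, -0.003]
contact_force: [-0.8, 0.5, -1.0]
grip_width: 0.061
```

```bash
python3 -c "
from h import *
imaging.grab_frame('top'); imaging.grab_frame('top');st()
p=slot(-.06,-.055); print(plan([*p,.022],yaw(90+np.degrees(CY))))
"
```

```text
t 11.45 tcp [ 0.4616 -0.0602  0.2082] psi 87.03 z [-0.  0. -1.] F [-0.8  0.2 -0.9] w 0.0613 q [-0.22  0.17  0.24  2.09 -0.05  0.88  1.57]
(array([-0.0072,  0.0068,  0.3723]), array([ 0.0002, -0.0002, -0.0012]))
```

carry_out(offset=[[-0.007, 0.007, 0.08], [-0.007, 0.007, 0.18], [-0.007, 0.007, 0.28], [-0.007, 0.007, 0.34], [-0.007, 0.007, 0.365], [-0.007, 0.007, 0.372], [-0.007, 0.007, 0.372], [-0.007, 0.007, 0.372]], turn=[[0, 0, 0], [0, 0, 0], [0, 0, 0], [0, 0, 0], [0, 0, 0], [0, 0, 0], [0, 0, 0], [0, 0, 0]])

```text
clock: 12.25
tcp_pos: [0.4671, -0.0562, 0.0238]
orientation: [0.078, 3.138, 0.001]
contact_force: [0.1, -0.7, -0.9]
grip_width: 0.0613
```

carry_out(offset=[[0, 0, 0], [0, 0, 0], [0, 0, 0], [0, 0, 0], [0, 0, -0.1], [0, 0, -0.2], [0, 0, -0.3], [0, 0, -0.4]], turn=[[0, 0, 0], [0, 0, 0], [0, 0, 0], [0, 0, 0], [0, 0, 0], [0, 0, 0], [0, 0, 0], [0, 0, 0]], hand=0)

```text
clock: 13.05
tcp_pos: [0.4655, -0.0566, 0.2254]
orientation: [0.079, 3.139, 0.0]
contact_force: [1.9, 0.0, -0.4]
grip_width: 0.0853
```

```bash
python3 -c "
from h import *
imaging.grab_frame('top');st()
f=imaging.grab_frame('wrist'); save(f,'w4.png')
p=locate('dict_purple_mid',[.65,.281]); print(plan([p[0],p[1],.2],yaw(90+np.degrees((p[2]+np.pi/2)%np.pi-np.pi/2))))
"
```

```text
t 13.1 tcp [ 0.4699 -0.0571  0.233 ] psi 87.06 z [ 0.014  0.001 -1.   ] F [ 2.5 -0.5  6.4] w 0.0855 q [-0.25  0.15  0.27  2.06 -0.05  0.93  1.56]
dict_purple_mid [0.6496 0.2819 0.0188] iou 0.913 n 2
(array([-0.335 ,  0.6941,  0.0439]), array([ 0.0002, -0.0004, -0.0457]))
```

View pics/w4.png

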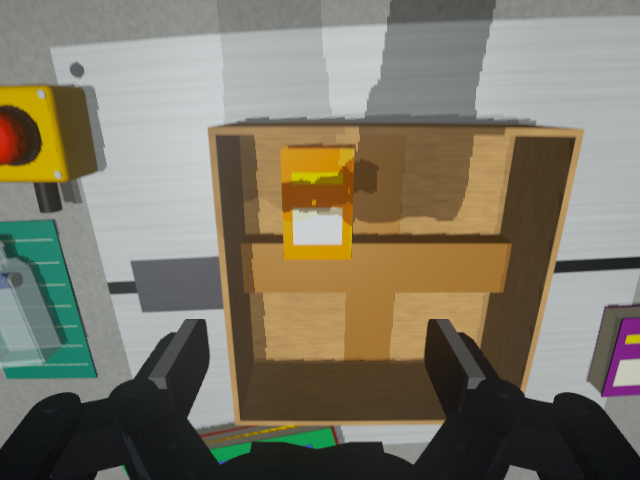

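The orange book lies flat in the carton at (318,205). Next is purple.

carry_out(offset=[[-0.335, 0.694, 0.0], [-0.335, 0.694, 0.0], [-0.335, 0.694, 0.0], [-0.335, 0.694, 0.0], [-0.335, 0.694, 0.0], [-0.335, 0.694, 0.044], [-0.335, 0.694, 0.044], [-0.335, 0.694, 0.044]], turn=[[0, 0, -0.05], [0, 0, -0.05], [0, 0, -0.05], [0, 0, -0.05], [0, 0, -0.05], [0, 0, -0.05], [0, 0, -0.05], [0, 0, -0.05]])

```text
clock: 14.15
tcp_pos: [0.6498, 0.2849, 0.197]
orientation: [0.043, -3.138, 0.001]
contact_force: [0.2, -0.6, -0.2]
grip_width: 0.0853
```

```bash
cat >> h.py <<'E'
def over(q,near,z=.016):
    imaging.grab_frame('wrist'); imaging.grab_frame('wrist')
    p=locate(q,near,cams=('wrist',)); st()
    print(plan([p[0],p[1],z],yaw(90+np.degrees((p[2]+np.pi/2)%np.pi-np.pi/2))))
E
python3 -c "
from h import *
over('dict_purple_mid',[.65,.281])"
```

```text
dict_purple_mid [ 0.6512  0.2795 -0.0114] iou 0.985 n 1
t 14.35 tcp [0.6492 0.2819 0.1974] psi 91.52 z [-0.004 -0.002 -1.   ] F [-0.5 -0.4 -0.3] w 0.0853 q [-0.59  0.58  0.14  1.52 -0.09  1.06  1.17]
(array([-0.0053, -0.0042,  0.3628]), array([-0.0015, -0.0026,  0.0253]))
```

carry_out(offset=[[-0.005, -0.004, 0.1], [-0.005, -0.004, 0.2], [-0.005, -0.004, 0.29], [-0.005, -0.004, 0.34], [-0.005, -0.004, 0.363], [-0.005, -0.004, 0.363], [-0.005, -0.004, 0.363]], turn=[[0, 0, 0.025], [0, 0, 0.025], [0, 0, 0.025], [0, 0, 0.025], [0, 0, 0.025], [0, 0, 0.025], [0, 0, 0.025]])

```text
clock: 15.05
tcp_pos: [0.654, 0.2793, 0.0204]
orientation: [0.021, 3.14, 0.001]
contact_force: [-0.9, -0.2, -0.1]
grip_width: 0.0857
```

carry_out(offset=[[0, 0, 0], [0, 0, 0], [0, 0, 0], [0, 0, 0], [0, 0, 0], [0, 0, 0], [0, 0, 0], [0, 0, 0]], turn=[[0, 0, 0], [0, 0, 0], [0, 0, 0], [0, 0, 0], [0, 0, 0], [0, 0, 0], [0, 0, 0], [0, 0, 0]], hand=1)

```text
clock: 15.85
tcp_pos: [0.6542, 0.2804, 0.0211]
orientation: [0.019, 3.139, 0.002]
contact_force: [-0.8, -2.0, 7.0]
grip_width: 0.0612
```

carry_out(offset=[[0, 0, -0.1], [0, 0, -0.2], [0, 0, -0.3], [0, 0, -0.38], [0, 0, -0.38]], turn=[[0, 0, 0], [0, 0, 0], [0, 0, 0], [0, 0, 0], [0, 0, 0]])

```text
clock: 16.35
tcp_pos: [0.6565, 0.2812, 0.2173]
orientation: [0.02, 3.13, 0.01]
contact_force: [0.7, 0.6, -0.5]
grip_width: 0.0612
```

```bash
python3 -c "
from h import *
st()
p=slot(.06,.055); print(plan([*p,.205],yaw(90+np.degrees(CY))))
"
```

```text
t 16.35 tcp [0.6565 0.2812 0.2173] psi 89.28 z [ 0.012  0.006 -1.   ] F [ 0.7  0.6 -0.5] w 0.0612 q [-0.59  0.56  0.15  1.5  -0.09  1.08  1.14]
(array([ 0.1259, -0.4702,  0.0201]), array([0.0043, 0.0077, 0.0249]))
```

carry_out(offset=[[0.126, -0.47, 0.01], [0.126, -0.47, 0.01], [0.126, -0.47, 0.01], [0.126, -0.47, 0.01], [0.126, -0.47, 0.01], [0.126, -0.47, 0.01], [0.126, -0.47, 0.01]], turn=[[0, 0, 0.025], [0, 0, 0.025], [0, 0, 0.025], [0, 0, 0.025], [0, 0, 0.025], [0, 0, 0.025], [0, 0, 0.025]])

```text
clock: 17.05
tcp_pos: [0.5865, 0.0442, 0.2038]
orientation: [-0.083, -3.14, -0.0]
contact_force: [-0.1, 1.0, -0.4]
grip_width: 0.061
```

```bash
python3 -c "
from h import *
imaging.grab_frame('top'); imaging.grab_frame('top');st()
p=slot(.06,.055); print(plan([*p,.028],yaw(90+np.degrees(CY))))
"
```

```text
t 17.15 tcp [0.587  0.047  0.2037] psi 87.24 z [-0.     0.001 -1.   ] F [-0.2  0.4 -2.3] w 0.0613 q [-0.34  0.38  0.2   1.82 -0.09  0.95  1.42]
(array([-7.300e-03, -1.000e-04,  3.513e-01]), array([ 0.0005, -0.    ,  0.0012]))
```

carry_out(offset=[[-0.005, 0, 0.08], [-0.005, 0, 0.18], [-0.005, 0, 0.27], [-0.005, 0, 0.33], [-0.005, 0, 0.345], [-0.005, 0, 0.353], [-0.005, 0, 0.353], [-0.005, 0, 0.353]], turn=[[0, 0, 0], [0, 0, 0], [0, 0, 0], [0, 0, 0], [0, 0, 0], [0, 0, 0], [0, 0, 0], [0, 0, 0]])

```text
clock: 17.95
tcp_pos: [0.591, 0.046, 0.0291]
orientation: [0.078, 3.137, 0.001]
contact_force: [0.6, -0.2, -1.4]
grip_width: 0.0609
```

carry_out(offset=[[0, 0, 0], [0, 0, 0], [0, 0, 0], [0, 0, 0], [0, 0, -0.1], [0, 0, -0.2], [0, 0, -0.3], [0, 0, -0.35]], turn=[[0, 0, 0], [0, 0, 0], [0, 0, 0], [0, 0, 0], [0, 0, 0], [0, 0, 0], [0, 0, 0], [0, 0, 0]], hand=0)

```text
clock: 18.75
tcp_pos: [0.5917, 0.0454, 0.2081]
orientation: [0.079, 3.133, 0.003]
contact_force: [0.1, -1.0, -0.5]
grip_width: 0.0851
```

```bash
python3 -c "
from h import *
imaging.grab_frame('top');st()
p=locate('dict_blue_mid',[.5505,.4187]); print(plan([p[0],p[1],.2],yaw(90+np.degrees((p[2]+np.pi/2)%np.pi-np.pi/2))))
locate('dict_red_mid',[.4165,.4116])
"
```

```text
t 18.8 tcp [0.5932 0.0456 0.2109] psi 87.1 z [ 0.012  0.003 -1.   ] F [1.5 0.1 2.8] w 0.0854 q [-0.34  0.38  0.21  1.81 -0.09  0.95  1.42]
dict_blue_mid [0.5292 0.4368 2.936 ] iou 0.898 n 2
(array([0.1584, 0.7757, 0.0046]), array([ 1.000e-04, -2.000e-04,  1.039e-01]))
dict_red_mid [0.4168 0.4116 0.016 ] iou 0.919 n 2
```

carry_out(offset=[[0.158, 0.776, 0.0], [0.158, 0.776, 0.0], [0.158, 0.776, 0.0], [0.158, 0.776, 0.0], [0.158, 0.776, 0.0], [0.158, 0.776, 0.0], [0.158, 0.776, 0.0], [0.158, 0.776, 0.0]], turn=[[0, 0, 0.1], [0, 0, 0.1], [0, 0, 0.1], [0, 0, 0.1], [0, 0, 0.1], [0, 0, 0.1], [0, 0, 0.1], [0, 0, 0.1]])

```text
clock: 20.0
tcp_pos: [0.5288, 0.439, 0.2012]
orientation: [-0.312, -3.125, 0.002]
contact_force: [1.5, -0.5, -0.0]
grip_width: 0.0855
```

```bash
python3 -c "
from h import *
over('dict_blue_mid',[.535,.43])
f=imaging.grab_frame('wrist'); save(f,'w5.png')"
```

```text
dict_blue_mid [ 0.5304  0.4355 -0.1838] iou 0.98 n 1
t 20.2 tcp [0.5286 0.4383 0.2007] psi 78.73 z [-0.002 -0.001 -1.   ] F [0.1 0.1 0.1] w 0.0855 q [-0.88  0.54  0.14  1.57 -0.09  1.04  0.66]
(array([-0.0051, -0.0041,  0.3695]), array([-0.0011, -0.0009, -0.0086]))
```

View pics/w5.png

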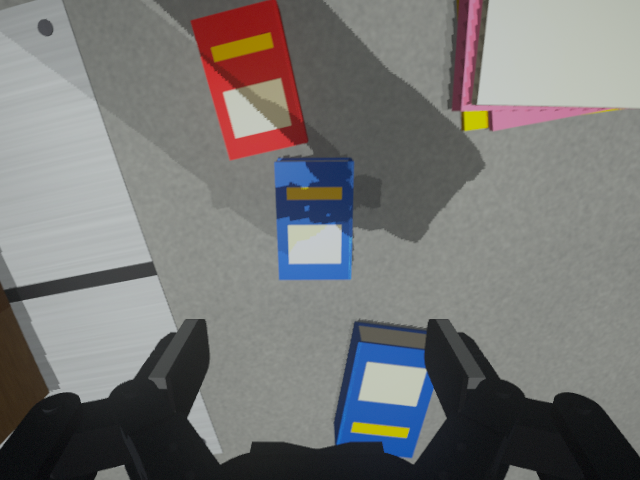

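The blue book has been knocked about 2 cm towards the red one and is now at pixel (314,219). The size fit (0.98) says it is the right one, and the grasp is clear.

carry_out(offset=[[-0.005, -0.004, 0.1], [-0.005, -0.004, 0.2], [-0.005, -0.004, 0.29], [-0.005, -0.004, 0.34], [-0.005, -0.004, 0.367], [-0.005, -0.004, 0.372], [-0.005, -0.004, 0.372]], turn=[[0, 0, -0.009], [0, 0, -0.009], [0, 0, -0.009], [0, 0, -0.009], [0, 0, -0.009], [0, 0, -0.009], [0, 0, -0.009]])

```text
clock: 20.95
tcp_pos: [0.5331, 0.434, 0.0173]
orientation: [0.294, 3.127, 0.001]
contact_force: [-0.7, -0.6, 0.3]
grip_width: 0.0856
```

carry_out(offset=[[0, 0, 0], [0, 0, 0], [0, 0, 0], [0, 0, 0], [0, 0, 0], [0, 0, 0], [0, 0, 0], [0, 0, 0]], turn=[[0, 0, 0], [0, 0, 0], [0, 0, 0], [0, 0, 0], [0, 0, 0], [0, 0, 0], [0, 0, 0], [0, 0, 0]], hand=1)

```text
clock: 21.75
tcp_pos: [0.5332, 0.4354, 0.0185]
orientation: [0.292, 3.126, 0.004]
contact_force: [-0.9, -1.1, 6.1]
grip_width: 0.0612
```

carry_out(offset=[[0, 0, -0.1], [0, 0, -0.2], [0, 0, -0.3], [0, 0, -0.38], [0, 0, -0.38]], turn=[[0, 0, 0], [0, 0, 0], [0, 0, 0], [0, 0, 0], [0, 0, 0]])

```text
clock: 22.25
tcp_pos: [0.535, 0.4368, 0.2144]
orientation: [0.292, 3.119, 0.015]
contact_force: [1.2, -0.4, -0.8]
grip_width: 0.0611
```

```bash
python3 -c "
from h import *
st()
p=slot(.06,-.055); print(plan([*p,.205],yaw(90+np.degrees(CY))))
"
```

```text
t 22.25 tcp [0.535  0.4368 0.2144] psi 79.31 z [ 0.009  0.009 -1.   ] F [ 1.2 -0.4 -0.8] w 0.0611 q [-0.88  0.53  0.15  1.56 -0.09  1.05  0.68]
(array([-0.284 , -0.9636,  0.0109]), array([ 0.0066,  0.0055, -0.0911]))
```

carry_out(offset=[[-0.284, -0.963, 0.0], [-0.284, -0.963, 0.0], [-0.284, -0.963, 0.0], [-0.284, -0.963, 0.0], [-0.284, -0.963, 0.0], [-0.284, -0.963, 0.0], [-0.284, -0.963, 0.0], [-0.284, -0.963, 0.0]], turn=[[0, 0, -0.091], [0, 0, -0.091], [0, 0, -0.091], [0, 0, -0.091], [0, 0, -0.091], [0, 0, -0.091], [0, 0, -0.091], [0, 0, -0.091]])

```text
clock: 23.05
tcp_pos: [0.5713, 0.0345, 0.2058]
orientation: [-0.078, -3.14, 0.0]
contact_force: [0.9, 0.0, -2.5]
grip_width: 0.0611
```

```bash
python3 -c "
from h import *
imaging.grab_frame('top'); imaging.grab_frame('top');st()
p=slot(.06,-.055); print(plan([*p,.026],yaw(90+np.degrees(CY))))
"
```

```text
t 23.15 tcp [0.5717 0.0265 0.2061] psi 86.44 z [-0.    -0.005 -1.   ] F [ 0.2 -1.3 -1.7] w 0.0611 q [-0.33  0.35  0.22  1.86 -0.09  0.94  1.43]
(array([-0.0381, -0.1751,  0.3609]), array([-0.0032, -0.0001, -0.0081]))
```

carry_out(offset=[[-0.038, -0.09, 0], [-0.038, -0.175, 0], [-0.038, -0.175, 0], [-0.038, -0.175, 0]], turn=[[0, 0, -0.008], [0, 0, -0.008], [0, 0, -0.008], [0, 0, -0.008]])

```text
clock: 23.55
tcp_pos: [0.5859, -0.0531, 0.2057]
orientation: [-0.064, -3.14, 0.0]
contact_force: [-0.3, 0.5, -1.5]
grip_width: 0.0611
```

```bash
python3 -c "
from h import *
imaging.grab_frame('top');st()
p=slot(.06,-.055); print(plan([*p,.026],yaw(90+np.degrees(CY))))
"
```

```text
t 23.6 tcp [ 0.5862 -0.0513  0.2057] psi 87.82 z [-0.001  0.001 -1.   ] F [ 0.2  0.2 -2.2] w 0.0611 q [-0.2   0.38  0.23  1.82 -0.11  0.95  1.61]
(array([ 0.0007, -0.0236,  0.3594]), array([ 0.0004, -0.0007,  0.0079]))
```

carry_out(offset=[[0.003, -0.022, 0.08], [0.003, -0.022, 0.18], [0.003, -0.022, 0.27], [0.003, -0.022, 0.33], [0.003, -0.022, 0.35], [0.003, -0.022, 0.359], [0.003, -0.022, 0.359], [0.003, -0.022, 0.359]], turn=[[0, 0, 0.008], [0, 0, 0.008], [0, 0, 0.008], [0, 0, 0.008], [0, 0, 0.008], [0, 0, 0.008], [0, 0, 0.008], [0, 0, 0.008]])

```text
clock: 24.4
tcp_pos: [0.5862, -0.0625, 0.0285]
orientation: [0.078, 3.138, 0.0]
contact_force: [0.0, 0.8, -3.2]
grip_width: 0.0608
```

carry_out(offset=[[0, 0, 0], [0, 0, 0], [0, 0, 0], [0, 0, 0], [0, 0, -0.1], [0, 0, -0.2], [0, 0, -0.3], [0, 0, -0.35]], turn=[[0, 0, 0], [0, 0, 0], [0, 0, 0], [0, 0, 0], [0, 0, 0], [0, 0, 0], [0, 0, 0], [0, 0, 0]], hand=0)

```text
clock: 25.2
tcp_pos: [0.5871, -0.0633, 0.2079]
orientation: [0.079, 3.132, 0.001]
contact_force: [1.0, -0.3, -0.1]
grip_width: 0.0858
```

```bash
python3 -c "
from h import *
imaging.grab_frame('top');st()
p=locate('dict_red_mid',[.4165,.4116])
print(plan([p[0],p[1],.2],yaw(90+np.degrees((p[2]+np.pi/2)%np.pi-np.pi/2))))
"
```

```text
t 25.25 tcp [ 0.5886 -0.0634  0.2106] psi 87.1 z [ 0.013  0.    -1.   ] F [ 1.8 -0.6  2.7] w 0.0854 q [-0.19  0.37  0.25  1.82 -0.11  0.95  1.63]
dict_red_mid [0.4168 0.412  0.0142] iou 0.908 n 2
(array([0.3819, 0.9314, 0.0037]), array([ 0.0002, -0.0001, -0.0427]))
```

carry_out(offset=[[0.382, 0.931, 0.0], [0.382, 0.931, 0.0], [0.382, 0.931, 0.0], [0.382, 0.931, 0.0], [0.382, 0.931, 0.0], [0.382, 0.931, 0.0], [0.382, 0.931, 0.0], [0.382, 0.931, 0.0]], turn=[[0, 0, -0.042], [0, 0, -0.042], [0, 0, -0.042], [0, 0, -0.042], [0, 0, -0.042], [0, 0, -0.042], [0, 0, -0.042], [0, 0, -0.042]])

```text
clock: 26.25
tcp_pos: [0.4498, 0.3155, 0.2003]
orientation: [0.021, -3.139, 0.003]
contact_force: [1.6, 0.0, 0.1]
grip_width: 0.0851
```

```bash
python3 -c "
from h import *
imaging.grab_frame('wrist')
over('dict_red_mid',[.417,.412])"
```

```text
dict_red_mid [0.4166 0.4115 0.0155] iou 0.984 n 1
t 26.5 tcp [0.451  0.3135 0.2004] psi 90.78 z [-0.002 -0.002 -1.   ] F [ 0.6 -0.6  0.8] w 0.0851 q [-0.78  0.32  0.08  1.91 -0.03  0.92  0.89]
(array([0.0655, 0.1977, 0.3685]), array([-0.0015, -0.0012, -0.0013]))
```

carry_out(offset=[[0.063, 0.1, 0], [0.063, 0.196, 0], [0.063, 0.196, 0.08], [0.063, 0.196, 0.18], [0.063, 0.196, 0.28], [0.063, 0.196, 0.34], [0.063, 0.196, 0.367], [0.063, 0.196, 0.37]], turn=[[0, 0, 0], [0, 0, 0], [0, 0, 0], [0, 0, 0], [0, 0, 0], [0, 0, 0], [0, 0, 0], [0, 0, 0]])

```text
clock: 27.3
tcp_pos: [0.4189, 0.4097, 0.0151]
orientation: [0.017, -3.14, 0.005]
contact_force: [0.3, 0.9, -0.1]
grip_width: 0.0857
```

carry_out(offset=[[0, 0, 0], [0, 0, 0], [0, 0, 0], [0, 0, 0], [0, 0, 0], [0, 0, 0], [0, 0, 0], [0, 0, 0]], turn=[[0, 0, 0], [0, 0, 0], [0, 0, 0], [0, 0, 0], [0, 0, 0], [0, 0, 0], [0, 0, 0], [0, 0, 0]], hand=1)

```text
clock: 28.1
tcp_pos: [0.42, 0.4129, 0.0188]
orientation: [-0.02, 3.139, 0.004]
contact_force: [0.0, -1.4, 8.2]
grip_width: 0.0612
```

carry_out(offset=[[0, 0, -0.1], [0, 0, -0.2], [0, 0, -0.3], [0, 0, -0.38], [0, 0, -0.38]], turn=[[0, 0, 0], [0, 0, 0], [0, 0, 0], [0, 0, 0], [0, 0, 0]])

```text
clock: 28.6
tcp_pos: [0.4212, 0.4147, 0.214]
orientation: [-0.02, 3.134, 0.015]
contact_force: [1.0, 0.2, -1.9]
grip_width: 0.0612
```

```bash
python3 -c "
from h import *
st()
p=slot(-.06,.055); print(plan([*p,.205],yaw(90+np.degrees(CY))))
"
```

```text
t 28.6 tcp [0.4212 0.4147 0.214 ] psi 90.75 z [ 0.008  0.01  -1.   ] F [ 1.   0.2 -1.9] w 0.0612 q [-0.92  0.36  0.05  1.81 -0.02  0.96  0.72]
(array([-0.0897, -0.7249,  0.0118]), array([0.0065, 0.0051, 0.042 ]))
```

carry_out(offset=[[-0.09, -0.725, 0.0], [-0.09, -0.725, 0.0], [-0.09, -0.725, 0.0], [-0.09, -0.725, 0.0], [-0.09, -0.725, 0.0], [-0.09, -0.725, 0.0], [-0.09, -0.725, 0.0], [-0.09, -0.725, 0.0]], turn=[[0, 0, 0.042], [0, 0, 0.042], [0, 0, 0.042], [0, 0, 0.042], [0, 0, 0.042], [0, 0, 0.042], [0, 0, 0.042], [0, 0, 0.042]])

```text
clock: 29.4
tcp_pos: [0.4679, 0.0441, 0.2065]
orientation: [-0.09, -3.14, 0.003]
contact_force: [0.3, -0.4, -1.5]
grip_width: 0.0607
```

```bash
python3 -c "
from h import *
imaging.grab_frame('top'); imaging.grab_frame('top');imaging.grab_frame('top');st()
p=slot(-.06,.055); print(plan([*p,.026],yaw(90+np.degrees(CY))))
"
```

```text
t 29.55 tcp [0.468  0.049  0.2065] psi 86.99 z [-0.001  0.    -1.   ] F [-0.1  1.3 -1.9] w 0.061 q [-0.44  0.19  0.23  2.08 -0.06  0.88  1.34]
(array([-0.0054,  0.0081,  0.3609]), array([-0.    , -0.0004, -0.0017]))
```

carry_out(offset=[[-0.003, 0.007, 0.08], [-0.003, 0.007, 0.18], [-0.003, 0.007, 0.27], [-0.003, 0.007, 0.33], [-0.003, 0.007, 0.35], [-0.003, 0.007, 0.36], [-0.003, 0.007, 0.36], [-0.003, 0.007, 0.36]], turn=[[0, 0, 0], [0, 0, 0], [0, 0, 0], [0, 0, 0], [0, 0, 0], [0, 0, 0], [0, 0, 0], [0, 0, 0]])

```text
clock: 30.35
tcp_pos: [0.4714, 0.0541, 0.0281]
orientation: [0.078, 3.138, 0.001]
contact_force: [0.0, 0.0, -2.2]
grip_width: 0.0611
```

carry_out(offset=[[0, 0, 0], [0, 0, 0], [0, 0, 0], [0, 0, 0], [0, 0, -0.1], [0, 0, -0.2], [0, 0, -0.3], [0, 0, -0.4]], turn=[[0, 0, 0], [0, 0, 0], [0, 0, 0], [0, 0, 0], [0, 0, 0], [0, 0, 0], [0, 0, 0], [0, 0, 0]], hand=0)

```text
clock: 31.15
tcp_pos: [0.4701, 0.0532, 0.2299]
orientation: [0.079, 3.139, 0.001]
contact_force: [1.1, 1.0, 0.5]
grip_width: 0.0852
```

```bash
python3 -c "
from h import *
st()
f=imaging.grab_frame('wrist'); save(f,'w6.png')
p=locate('bottle_mid',[.569,-.381],BOT,.02,yaws=(0.,.1))
m=locate('mat_mid',[.575,-.36],[box(.19,.11,0,.003)],.003,yaws=(0.,))
"
```

```text
t 31.15 tcp [0.4701 0.0532 0.2299] psi 87.11 z [ 0.002  0.001 -1.   ] F [1.1 1.  0.5] w 0.0852 q [-0.48  0.16  0.26  2.06 -0.05  0.93  1.33]
bottle_mid [ 0.5691 -0.3822  0.0562] iou 0.931 n 2
mat_mid [ 0.566  -0.374  -0.0027] iou 0.468 n 2
```

View pics/w6.png

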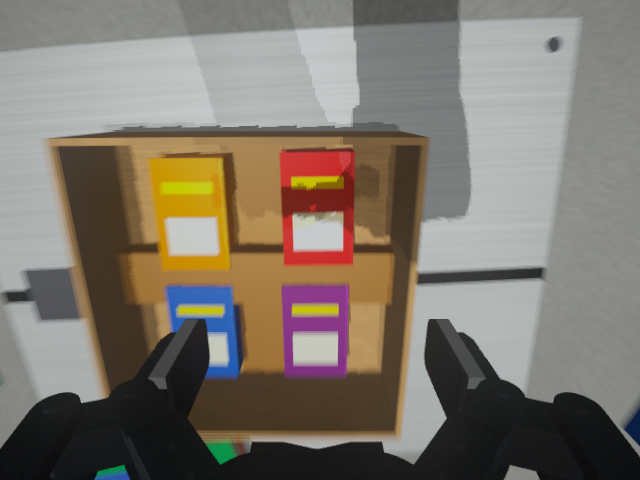

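All four books lie flat in the carton: orange (190,213), red (318,208), blue (203,330) and purple (316,330). Next is the bottle.

carry_out(offset=[[-0.241, -0.859, 0.0], [-0.241, -0.859, 0.0], [-0.241, -0.859, 0.0], [-0.241, -0.859, 0.0], [-0.241, -0.859, 0.0], [-0.241, -0.859, 0.0], [-0.241, -0.859, 0.0], [-0.241, -0.859, 0.0]], turn=[[0, 0, -0.075], [0, 0, -0.075], [0, 0, -0.075], [0, 0, -0.075], [0, 0, -0.075], [0, 0, -0.075], [0, 0, -0.075], [0, 0, -0.075]])

```text
clock: 32.4
tcp_pos: [0.5583, -0.3365, 0.2253]
orientation: [0.099, -3.138, -0.002]
contact_force: [0.4, 0.2, 0.9]
grip_width: 0.0858
```

```bash
python3 -c "
from h import *
[imaging.grab_frame('wrist') for _ in range(3)]; st()
f=imaging.grab_frame('wrist'); v=f['pixels'].copy()
p=locate('bottle_mid',[.569,-.381],BOT,.02,('wrist',),(0.,.1))
print(plan([p[0],p[1],.2],yaw(90+np.degrees(p[2]))))
b=pick(f,outline_of('bottle_mid','wrist'),p,.02)
hsv=cv2.cvtColor(v,cv2.COLOR_RGB2HSV); g=(hsv[...,0]>70)&(hsv[...,0]<95)&(hsv[...,1]>90)
k,_=cv2.findContours((g|b).astype(np.uint8),0,2); c=max(k,key=cv2.contourArea); w=pix2plane(f,c[:,0,:],.003)[:,:2]
rc=cv2.minAreaRect((w*1000).astype(np.float32)); print('mat rect',rc)
cv2.drawContours(v,[c],-1,(255,255,0),1)
k,_=cv2.findContours(sil(f,BOT,p).astype(np.uint8),0,2); cv2.drawContours(v,k,-1,(255,0,255),1)
cv2.imwrite('pics/w7.png',v[:,:,::-1])
"
```

```text
t 32.55 tcp [ 0.557  -0.3391  0.225 ] psi 93.24 z [-0.003 -0.002 -1.   ] F [ 0.4  0.9 -0.8] w 0.0856 q [ 0.15  0.48  0.42  1.66 -0.22  1.05  2.26]
bottle_mid [ 0.5696 -0.3827  0.0726] iou 0.962 n 1
(array([-0.0161, -0.1002,  0.0509]), array([ 0.0012, -0.0011, -0.0059]))
mat rect ((567.21044921875, -375.20208740234375), (111.35537719726562, 189.46434020996094), 89.0978012084961)
```

View pics/w7.png

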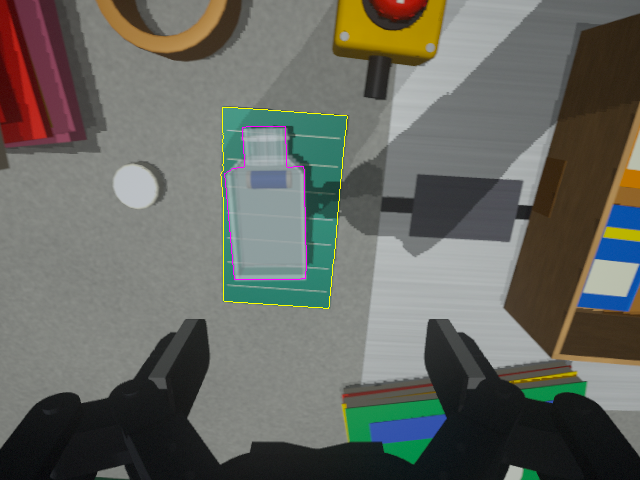

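The view shows the bottle on its mat at (268,205) with the blue canister across its neck at (269,180). The mat is centred at (0.567,-0.375). I grasp the bottle.

carry_out(offset=[[-0.015, -0.1, 0], [-0.015, -0.1, 0.06], [-0.015, -0.1, 0.15], [-0.015, -0.1, 0.24], [-0.015, -0.1, 0.33], [-0.015, -0.1, 0.38], [-0.015, -0.1, 0.405], [-0.015, -0.1, 0.41]], turn=[[0, 0, -0.006], [0, 0, -0.006], [0, 0, -0.006], [0, 0, -0.006], [0, 0, -0.006], [0, 0, -0.006], [0, 0, -0.006], [0, 0, -0.006]])

```text
clock: 33.55
tcp_pos: [0.5691, -0.3825, 0.0206]
orientation: [0.115, -3.138, -0.003]
contact_force: [-0.3, -0.4, 0.3]
grip_width: 0.0854
```

carry_out(offset=[[0, 0, 0], [0, 0, 0], [0, 0, 0], [0, 0, 0], [0, 0, 0], [0, 0, 0], [0, 0, 0], [0, 0, 0]], turn=[[0, 0, 0], [0, 0, 0], [0, 0, 0], [0, 0, 0], [0, 0, 0], [0, 0, 0], [0, 0, 0], [0, 0, 0]], hand=1)

```text
clock: 34.35
tcp_pos: [0.5704, -0.3849, 0.0238]
orientation: [-0.113, 3.137, -0.002]
contact_force: [-0.4, 1.0, 5.8]
grip_width: 0.0633
```

carry_out(offset=[[0, 0, -0.1], [0, 0, -0.2], [0, 0, -0.3], [0, 0, -0.4], [0, 0, -0.4]], turn=[[0, 0, 0], [0, 0, 0], [0, 0, 0], [0, 0, 0], [0, 0, 0]])

```text
clock: 34.85
tcp_pos: [0.5722, -0.3873, 0.2309]
orientation: [-0.111, 3.127, -0.012]
contact_force: [0.6, -0.4, -1.1]
grip_width: 0.0632
```

```bash
python3 -c "
from h import *
st(); [imaging.grab_frame('top') for _ in range(2)]; st()
print(plan([.53,-.15,.26],yaw(4)))"
```

```text
t 34.85 tcp [ 0.5722 -0.3873  0.2309] psi 94.06 z [ 0.012 -0.007 -1.   ] F [ 0.6 -0.4 -1.1] w 0.0632 q [ 0.22  0.54  0.42  1.56 -0.24  1.08  2.34]
t 34.95 tcp [ 0.5696 -0.3846  0.2237] psi 94.1 z [ 0.003 -0.001 -1.   ] F [-1.4  0.  -1.3] w 0.0633 q [ 0.22  0.54  0.42  1.57 -0.24  1.08  2.34]
(array([ 0.0453,  0.4736, -0.0735]), array([8.0000e-04, 2.4000e-03, 1.0484e+00]))
```

carry_out(offset=[[0.045, 0.474, -0.07], [0.045, 0.474, -0.07], [0.045, 0.474, -0.07], [0.045, 0.474, -0.07], [0.045, 0.474, -0.07], [0.045, 0.474, -0.07], [0.045, 0.474, -0.07], [0.045, 0.474, -0.07]], turn=[[0, 0, 1], [0, 0, 1], [0, 0, 1], [0, 0, 1], [0, 0, 1], [0, 0, 1], [0, 0, 1], [0, 0, 1]])

```text
clock: 35.75
tcp_pos: [0.5286, -0.1483, 0.2551]
orientation: [-1.654, -2.668, 0.002]
contact_force: [-0.3, 0.0, -0.8]
grip_width: 0.0635
```

```bash
python3 -c "
from h import *
st(); [imaging.grab_frame('top') for _ in range(3)]; st()
R=Ro.from_euler('x',-50,degrees=True)*yaw(0)
print(plan([.53,-.11,.23],R), plan([.53,-.11,.23],yaw(0)))"
```

```text
t 35.75 tcp [ 0.5286 -0.1483  0.2551] psi 26.41 z [-0.003  0.    -1.   ] F [-0.3  0.  -0.8] w 0.0635 q [-0.39  0.3   0.68  1.88 -0.22  1.04  0.84]
t 35.9 tcp [ 0.5288 -0.149   0.2554] psi 26.88 z [-0.003 -0.    -1.   ] F [ 0.5 -0.1 -1.4] w 0.0631 q [-0.39  0.3   0.68  1.88 -0.22  1.04  0.85]
(array([0.0684, 0.0375, 0.0507]), array([ 0.1346, -0.5711,  0.2934])) (array([0.0684, 0.0375, 0.0507]), array([-2.000e-03, -3.000e-04,  3.128e-01]))
```

carry_out(offset=[[0.068, 0.037, 0.03], [0.068, 0.037, 0.03], [0.068, 0.037, 0.03], [0.068, 0.037, 0.03]], turn=[[0, 0, 0.313], [0, 0, 0.313], [0, 0, 0.313], [0, 0, 0.313]])

```text
clock: 36.3
tcp_pos: [0.5305, -0.1105, 0.2409]
orientation: [-2.223, -2.218, 0.003]
contact_force: [-0.3, -0.0, -0.7]
grip_width: 0.0635
```

carry_out(offset=[[0, 0, 0], [0, 0, 0], [0, 0, 0], [0, 0, 0], [0, 0, 0], [0, 0, 0], [0, 0, 0], [0, 0, 0]], turn=[[0, -0.58, 0], [0, -0.58, 0], [0, -0.58, 0], [0, -0.58, 0], [0, -0.58, 0], [0, -0.58, 0], [0, -0.58, 0], [0, -0.58, 0]])

```text
clock: 37.1
tcp_pos: [0.5309, -0.111, 0.2415]
orientation: [1.706, 1.706, -0.796]
contact_force: [0.2, -0.3, -0.6]
grip_width: 0.0633
```

```bash
python3 -c "
from h import *
[imaging.grab_frame('top') for _ in range(2)]; st()
R=Ro.from_euler('x',-50,degrees=True)*yaw(0)
print(plan([.53,-.09,.186],R))
f=imaging.grab_frame('scene'); cv2.imwrite('pics/s8.png',cv2.resize(f['pixels'][130:350,200:470],None,fx=2.4,fy=2.4)[:,:,::-1])
g=imaging.grab_frame('top'); cv2.imwrite('pics/t8.png',cv2.resize(g['pixels'][100:320,230:500],None,fx=2.4,fy=2.4)[:,:,::-1])"
```

```text
t 37.2 tcp [ 0.5307 -0.1125  0.2425] psi -0.34 z [-0.005 -0.762 -0.647] F [-0.3 -0.4 -1.1] w 0.0632 q [-1.1   0.65  1.05  2.01  0.38  0.93 -0.38]
(array([ 0.1153, -0.0017,  0.0389]), array([-0.003 , -0.004 , -0.0026]))
```

View pics/s8.png

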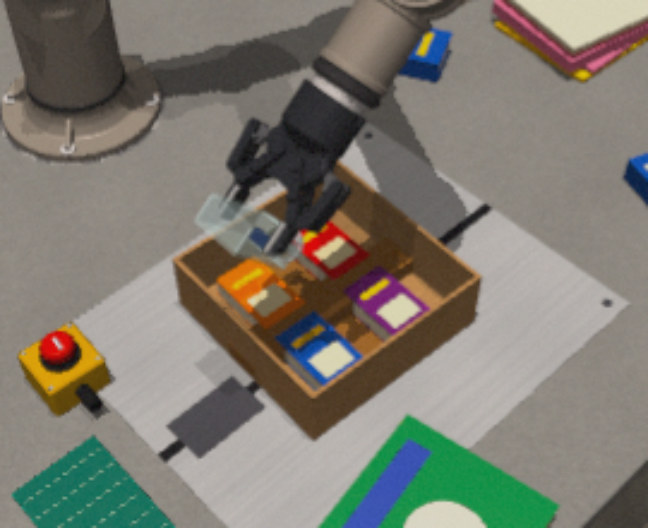

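The scene view shows the bottle tipped over the carton with the canister at the shoulder, at about (262,235). I lower it and swing to one side while keeping the mouth in place.

carry_out(offset=[[0.06, 0, 0.02], [0.115, 0, 0.038], [0.115, 0, 0.038], [0.115, 0, 0.038]], turn=[[0, 0, 0], [0, 0, 0], [0, 0, 0], [0, 0, 0]])

```text
clock: 37.7
tcp_pos: [0.5312, -0.0894, 0.1868]
orientation: [1.709, 1.7, -0.794]
contact_force: [0.5, -0.3, -0.5]
grip_width: 0.0636
```

carry_out(offset=[[0.002, -0.025, 0], [0.0075, -0.049, 0], [0.0166, -0.073, 0], [0.029, -0.094, 0], [0.045, -0.114, 0], [0.045, -0.114, 0], [0.045, -0.114, 0], [0.045, -0.114, 0]], turn=[[0, 0, 0.1], [0, 0, 0.2], [0, 0, 0.3], [0, 0, 0.4], [0, 0, 0.5], [0, 0, 0.5], [0, 0, 0.5], [0, 0, 0.5]])

```text
clock: 38.5
tcp_pos: [0.475, -0.0739, 0.1693]
orientation: [2.119, 0.919, -0.43]
contact_force: [-0.0, 0.2, -1.7]
grip_width: 0.0634
```

```bash
cat >> h.py <<'E'
def can(n):
    st()
    for c in ("wrist","scene","top"):
        f=imaging.grab_frame(c); print(c,[(round(d["score"],2),toworld(f,d["xyz"]).round(3).tolist()) for d in look_for("canister_mid",c)])
        if c=="scene": cv2.imwrite(f'pics/s{n}.png',cv2.resize(f['pixels'][130:350,200:470],None,fx=2.4,fy=2.4)[:,:,::-1])
        else: save(f,f'{c}{n}.png')
E
python3 -c "
from h import *
can(9)"
```

```text
t 38.5 tcp [ 0.475  -0.0739  0.1693] psi -31.16 z [-0.002 -0.764 -0.646] F [-0.   0.2 -1.7] w 0.0634 q [-1.27  0.87  1.17  2.15  0.09  0.77 -1.02]
wrist []
scene []
top []
```

View pics/s9.png

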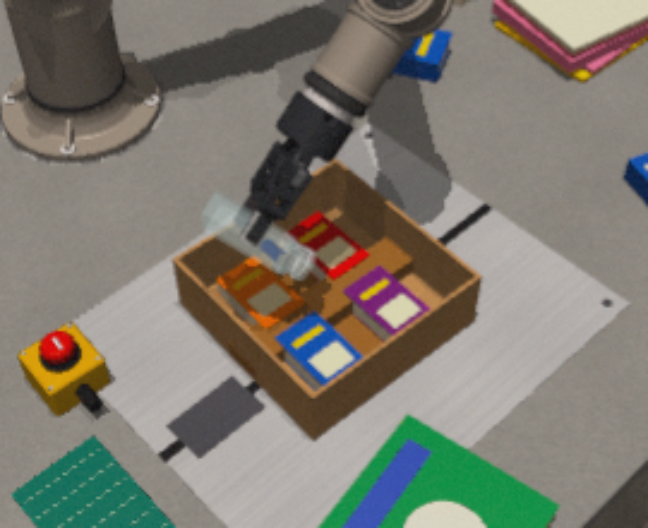

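carry_out(offset=[[0.002, 0.025, 0], [0.0075, 0.049, 0], [0.0166, 0.073, 0], [0.029, 0.094, 0], [0.045, 0.114, 0], [0.063, 0.131, 0], [0.084, 0.145, 0], [0.1065, 0.156, 0]], turn=[[0, 0, -0.1], [0, 0, -0.2], [0, 0, -0.3], [0, 0, -0.4], [0, 0, -0.5], [0, 0, -0.6], [0, 0, -0.7], [0, 0, -0.8]])

```text
clock: 39.6
tcp_pos: [0.5681, -0.0833, 0.1794]
orientation: [1.329, 2.123, -0.989]
contact_force: [-0.5, 0.7, -1.1]
grip_width: 0.0634
```

carry_out(offset=[[0.002, 0.025, 0], [0.0075, 0.049, 0], [0.0075, 0.049, 0], [0.0075, 0.049, 0], [0.0075, 0.049, 0], [0.0075, 0.049, 0], [0.0075, 0.049, 0]], turn=[[0, 0, -0.1], [0, 0, -0.2], [0, 0, -0.2], [0, 0, -0.2], [0, 0, -0.2], [0, 0, -0.2], [0, 0, -0.2]])

```text
clock: 40.3
tcp_pos: [0.5877, -0.0741, 0.1687]
orientation: [1.035, 2.363, -1.1]
contact_force: [0.5, -0.5, -0.4]
grip_width: 0.0634
```

```bash
python3 -c "
from h import *
can(10)"
```

```text
t 40.3 tcp [ 0.5877 -0.0741  0.1687] psi 30.72 z [-0.003 -0.765 -0.645] F [ 0.5 -0.5 -0.4] w 0.0634 q [-0.88  0.73  0.72  1.88  0.47  0.97  0.17]
wrist []
scene [(0.24, [0.393, -0.296, 0.079])]
top []
```

View pics/s10.png

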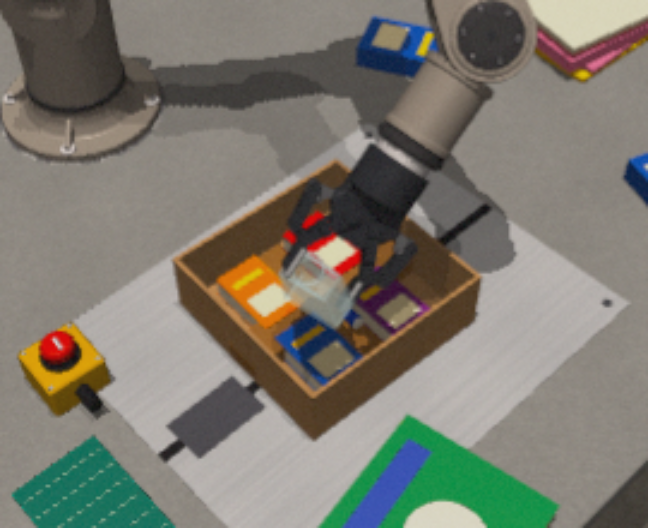

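```bash
python3 -c "
import cv2,numpy as np
for n in ('s8','s9','s10','top10','wrist10','wrist9'):
    v=cv2.cvtColor(cv2.imread(f'pics/{n}.png'),cv2.COLOR_BGR2HSV)
    m=((v[...,0]>100)&(v[...,0]<128)&(v[...,1]>110)&(v[...,2]>50)).astype(np.uint8)
    k,_,s,c=cv2.connectedComponentsWithStats(m); print(n,[(s[i,4],c[i].round().astype(int).tolist()) for i in range(1,k) if s[i,4]>12])
"
```

```text
s8 [(np.int32(1291), [428, 58]), (np.int32(728), [638, 175]), (np.int32(128), [259, 238]), (np.int32(1711), [312, 343]), (np.int32(2770), [389, 487])]
s9 [(np.int32(1524), [424, 58]), (np.int32(730), [638, 175]), (np.int32(1767), [312, 343]), (np.int32(2772), [389, 487])]
s10 [(np.int32(2223), [392, 50]), (np.int32(67), [434, 46]), (np.int32(725), [638, 175]), (np.int32(104), [351, 316]), (np.int32(1549), [311, 343]), (np.int32(2769), [389, 487])]
top10 [(np.int32(632), [375, 146]), (np.int32(826), [160, 162]), (np.int32(22), [313, 215]), (np.int32(46), [342, 222]), (np.int32(5831), [46, 374]), (np.int32(1528), [509, 469])]
wrist10 [(np.int32(19325), [474, 88]), (np.int32(641), [61, 141]), (np.int32(169), [27, 225]), (np.int32(4356), [534, 327])]
wrist9 [(np.int32(3892), [279, 25]), (np.int32(281), [141, 472])]
```

```bash
python3 -c "
from h import *
s=imaging.grab_frame('scene');t=imaging.grab_frame('top')
for z in (.013,.04,.06,.09,.12,.15): print(z,pix2plane(s,[[346.3,261.7]],z)[0].round(3),pix2plane(t,[[313,215]],z)[0].round(3))
"
```

```text
0.013 [0.561 0.008 0.013] [0.566 0.009 0.013]
0.04 [ 0.575 -0.006  0.04 ] [0.561 0.009 0.04 ]
0.06 [ 0.585 -0.017  0.06 ] [0.557 0.009 0.06 ]
0.09 [ 0.601 -0.033  0.09 ] [0.552 0.008 0.09 ]
0.12 [ 0.617 -0.049  0.12 ] [0.547 0.008 0.12 ]
0.15 [ 0.633 -0.066  0.15 ] [0.542 0.008 0.15 ]
```

Both cameras place the bright blue blob at (0.564,0.008), z≈0.013. The canister is therefore out, on the carton floor. I raise the bottle and bring it level again.

carry_out(offset=[[-0.1, 0, -0.08], [-0.15, 0, -0.12], [-0.15, 0, -0.12]], turn=[[0, 0, 0.1], [0, 0, 0.2], [0, 0, 0.2]])

```text
clock: 41.0
tcp_pos: [0.6442, -0.0633, 0.2546]
orientation: [1.338, 2.109, -0.975]
contact_force: [0.2, -0.1, -0.3]
grip_width: 0.0632
```

```bash
python3 -c "
from h import *
[imaging.grab_frame('top') for _ in range(2)]; st()
print(plan([.54,-.15,.27],yaw(10)),plan([.54,-.15,.27],yaw(45)),plan([.54,-.15,.27],yaw(90)))
"
```

```text
t 41.1 tcp [ 0.6395 -0.0636  0.2495] psi 17.11 z [-0.002 -0.764 -0.645] F [-0.7 -0.4 -1.8] w 0.0634 q [-0.9   0.71  0.81  1.71  0.4   1.11  0.05]
(array([-0.0427, -0.241 ,  0.106 ]), array([-0.1791,  0.553 ,  0.1695])) (array([-0.0427, -0.241 ,  0.106 ]), array([-0.3377,  0.4744, -0.2116])) (array([-0.0427, -0.241 ,  0.106 ]), array([-0.5166,  0.3236, -0.6999]))
```

carry_out(offset=[[-0.043, -0.241, 0.106], [-0.043, -0.241, 0.106], [-0.043, -0.241, 0.106], [-0.043, -0.241, 0.106], [-0.043, -0.241, 0.106], [-0.043, -0.241, 0.106], [-0.043, -0.241, 0.106], [-0.043, -0.241, 0.106]], turn=[[-0.338, 0.474, -0.212], [-0.338, 0.474, -0.212], [-0.338, 0.474, -0.212], [-0.338, 0.474, -0.212], [-0.338, 0.474, -0.212], [-0.338, 0.474, -0.212], [-0.338, 0.474, -0.212], [-0.338, 0.474, -0.212]])

```text
clock: 41.9
tcp_pos: [0.5377, -0.1522, 0.2685]
orientation: [-1.206, -2.898, 0.003]
contact_force: [-0.2, -0.5, -1.3]
grip_width: 0.0634
```

```bash
python3 -c "
from h import *
[imaging.grab_frame('top') for _ in range(2)]; st()
print(plan([.571,-.376,.22],yaw(90)))
"
```

```text
t 42.0 tcp [ 0.5385 -0.1495  0.2685] psi 45.04 z [-0.003 -0.001 -1.   ] F [-0.2  0.1 -1.2] w 0.0635 q [-0.32  0.29  0.59  1.84 -0.18  1.07  1.13]
(array([-0.3663, -0.2743,  0.0972]), array([-0.0016, -0.0018, -0.5231]))
```

carry_out(offset=[[-0.366, -0.274, 0.09], [-0.366, -0.274, 0.09], [-0.366, -0.274, 0.09], [-0.366, -0.274, 0.09], [-0.366, -0.274, 0.09], [-0.366, -0.274, 0.09], [-0.366, -0.274, 0.09], [-0.366, -0.274, 0.09]], turn=[[0, 0, -0.523], [0, 0, -0.523], [0, 0, -0.523], [0, 0, -0.523], [0, 0, -0.523], [0, 0, -0.523], [0, 0, -0.523], [0, 0, -0.523]])

```text
clock: 42.8
tcp_pos: [0.573, -0.3738, 0.2242]
orientation: [0.001, -3.14, -0.001]
contact_force: [-0.7, 0.1, -1.2]
grip_width: 0.0631
```

```bash
python3 -c "
from h import *
[imaging.grab_frame('top') for _ in range(3)]; st()
print(plan([.571,-.376,.025],yaw(90)))
f=imaging.grab_frame('wrist'); cv2.imwrite('pics/w11.png',f['pixels'][:,:,::-1])
"
```

```text
t 42.95 tcp [ 0.5731 -0.3742  0.2251] psi 90.08 z [-0. -0. -1.] F [ 0.   0.3 -1.5] w 0.0632 q [ 0.2   0.54  0.43  1.57 -0.24  1.08  2.26]
(array([ 0.0042, -0.0034,  0.4002]), array([-0.0002, -0.0001,  0.0009]))
```

View pics/w11.png

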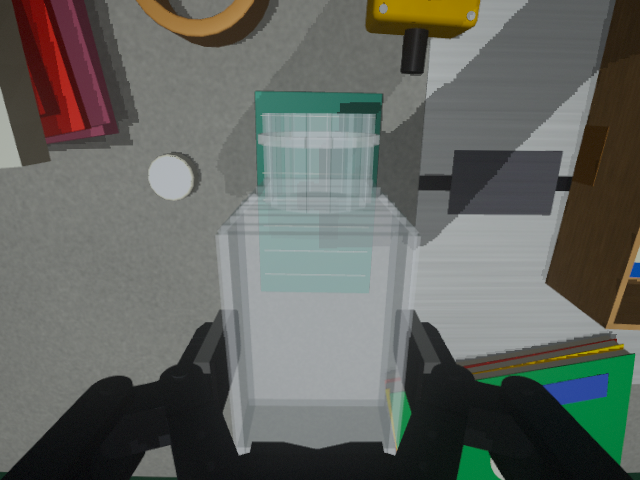

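The bottle is empty and level above the mat, with no blue inside it. I lower it.

carry_out(offset=[[0.003, -0.003, 0.08], [0.003, -0.003, 0.18], [0.003, -0.003, 0.28], [0.003, -0.003, 0.35], [0.003, -0.003, 0.385], [0.003, -0.003, 0.395], [0.003, -0.003, 0.4], [0.003, -0.003, 0.4]], turn=[[0, 0, 0], [0, 0, 0], [0, 0, 0], [0, 0, 0], [0, 0, 0], [0, 0, 0], [0, 0, 0], [0, 0, 0]])

```text
clock: 43.8
tcp_pos: [0.5719, -0.3789, 0.0269]
orientation: [0.001, 3.139, -0.004]
contact_force: [0.3, 0.0, -0.7]
grip_width: 0.0633
```

```bash
python3 -c "
from h import *
st()"
```

```text
t 43.8 tcp [ 0.5719 -0.3789  0.0269] psi 89.97 z [ 0.002 -0.002 -1.   ] F [ 0.3  0.  -0.7] w 0.0633 q [ 0.26  0.76  0.34  1.68 -0.34  0.75  2.34]
```

carry_out(offset=[[0, 0, 0.003], [0, 0, 0.006], [0, 0, 0.006]], turn=[[0, 0, 0], [0, 0, 0], [0, 0, 0]])

```text
clock: 44.1
tcp_pos: [0.5716, -0.3787, 0.0238]
orientation: [0.001, 3.14, -0.003]
contact_force: [0.4, 1.0, 4.9]
grip_width: 0.0632
```

carry_out(offset=[[0, 0, 0], [0, 0, 0], [0, 0, 0], [0, 0, 0], [0, 0, -0.08], [0, 0, -0.18], [0, 0, -0.28], [0, 0, -0.38]], turn=[[0, 0, 0], [0, 0, 0], [0, 0, 0], [0, 0, 0], [0, 0, 0], [0, 0, 0], [0, 0, 0], [0, 0, 0]], hand=0)

```text
clock: 44.9
tcp_pos: [0.5704, -0.3778, 0.2138]
orientation: [-0.001, -3.141, 0.001]
contact_force: [1.2, 0.1, 0.7]
grip_width: 0.0852
```

```bash
python3 -c "
from h import *
[imaging.grab_frame('wrist') for _ in range(3)]; st()
p=locate('bottle_mid',[.572,-.376],BOT,.02,('wrist','scene'),(0.,.1))
print(plan([.393,-.297,.2],yaw(90)))
"
```

```text
t 45.05 tcp [ 0.5726 -0.3796  0.2166] psi 89.95 z [ 0.007 -0.005 -1.   ] F [-0.2  0.5 -0.7] w 0.0857 q [ 0.2   0.55  0.43  1.58 -0.25  1.06  2.27]
bottle_mid wrist none
bottle_mid [ 0.5669 -0.3791 -0.0217] iou 0.931 n 1
(array([0.3539, 0.1602, 0.0215]), array([ 0.0006, -0.002 , -0.0002]))
```

carry_out(offset=[[0.354, 0.16, 0.02], [0.354, 0.16, 0.02], [0.354, 0.16, 0.02], [0.354, 0.16, 0.02], [0.354, 0.16, 0.02], [0.354, 0.16, 0.02], [0.354, 0.16, 0.02]], turn=[[0, 0, 0], [0, 0, 0], [0, 0, 0], [0, 0, 0], [0, 0, 0], [0, 0, 0], [0, 0, 0]])

```text
clock: 45.95
tcp_pos: [0.3948, -0.2981, 0.2018]
orientation: [0.0, -3.141, 0.002]
contact_force: [0.4, -0.2, -0.3]
grip_width: 0.0854
```

```bash
python3 -c "
from h import *
[imaging.grab_frame('wrist') for _ in range(2)]; st()
w=imaging.grab_frame('wrist'); hsv=cv2.cvtColor(w['pixels'],cv2.COLOR_RGB2HSV)
red=(((hsv[...,0]<8)|(hsv[...,0]>172))&(hsv[...,1]>120)&(hsv[...,2]>60))
k,l,s,c=cv2.connectedComponentsWithStats(red.astype(np.uint8))
uv=proj(w,[[.393,-.297,.07]])[0]; i=min(range(1,k),key=lambda i:np.hypot(*(c[i]-uv))+(1e3 if s[i,4]<200 else 0)); print(uv,c[i],s[i,4])
m=cv2.morphologyEx((l==i).astype(np.uint8),cv2.MORPH_CLOSE,np.ones((15,15)))>0
p,io=fit([(w,m)],[cyl(.04,.06,.08)],[.393,-.297],(0,)); print(p,io); print(plan([p[0],p[1],.069],yaw(90)))
t=imaging.grab_frame('top'); a=cv2.resize(t['pixels'][165:285,255:475],None,fx=2.6,fy=2.6)
b=cv2.resize(w['pixels'],None,fx=.42,fy=.42); v=np.zeros((600,600,3),np.uint8); v[:312,:572]=a; v[320:320+b.shape[0],:b.shape[1]]=b
sc=imaging.grab_frame('scene')['pixels'][185:310,255:405]; sc=cv2.resize(sc,(320,266)); v[320:586,275:595]=sc
cv2.imwrite('pics/c12.png',v[:,:,::-1])
"
```

```text
t 46.05 tcp [ 0.395  -0.2983  0.2019] psi 90.01 z [-0.    -0.002 -1.   ] F [-0.4  0.6 -0.1] w 0.0849 q [ 0.12  0.24  0.47  2.05 -0.14  0.88  2.24]
[319.66961598 232.60020172] [320.89264328 228.65654405] 2338
[ 0.39101108 -0.29642521  0.39368446] 0.8642955801104972
(array([0.0075, 0.0041, 0.2657]), array([-0.001 , -0.0004,  0.    ]))
```

View pics/c12.png

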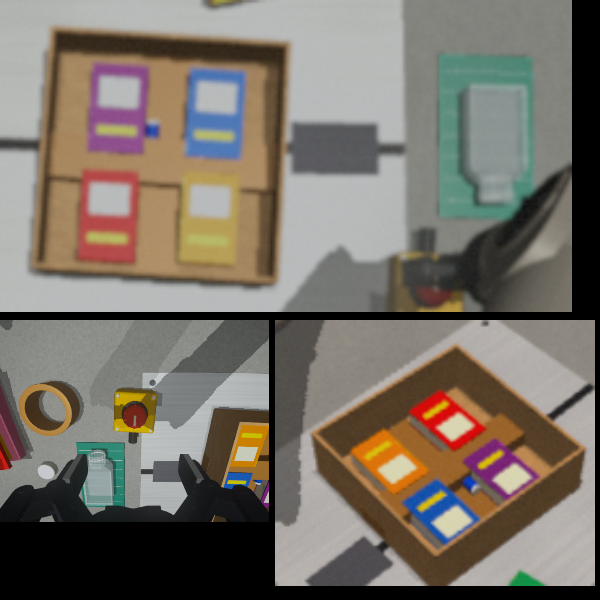

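The carton holds four flat books, with the canister on its floor at (152,128) in the top crop. The bottle lies on the mat at (495,140). Now I lower the gripper to the head to twist it.

carry_out(offset=[[0.006, 0.003, 0.08], [0.006, 0.003, 0.16], [0.006, 0.003, 0.22], [0.006, 0.003, 0.25], [0.006, 0.003, 0.262], [0.006, 0.003, 0.262], [0.006, 0.003, 0.262]], turn=[[0, 0, 0], [0, 0, 0], [0, 0, 0], [0, 0, 0], [0, 0, 0], [0, 0, 0], [0, 0, 0]])

```text
clock: 46.9
tcp_pos: [0.3914, -0.2969, 0.0717]
orientation: [0.001, 3.141, -0.002]
contact_force: [0.1, 0.1, 1.0]
grip_width: 0.0855
```

carry_out(offset=[[0, 0, 0], [0, 0, 0], [0, 0, 0], [0, 0, 0], [0, 0, 0], [0, 0, 0], [0, 0, 0], [0, 0, 0]], turn=[[0, 0, 0], [0, 0, 0], [0, 0, 0], [0, 0, 0], [0, 0, 0], [0, 0, 0], [0, 0, 0], [0, 0, 0]], hand=1, force=50)

```text
clock: 47.7
tcp_pos: [0.3911, -0.2957, 0.0719]
orientation: [0.0, 3.141, 0.001]
contact_force: [-2.2, 4.7, 11.2]
grip_width: 0.0383
```

```bash
python3 -c "
from h import *
st(); print(r.get_obs()['moment'])"
```

```text
t 47.7 tcp [ 0.3911 -0.2957  0.0719] psi 89.99 z [ 0.     0.001 -1.   ] F [-2.2  4.7 11.2] w 0.0383 q [ 0.22  0.46  0.38  2.15 -0.3   0.59  2.38]
[ 0.9603139   0.33746294 -0.03438874]
```

carry_out(offset=[[0, 0, 0], [0, 0, 0], [0, 0, 0], [0, 0, 0], [0, 0, 0], [0, 0, 0], [0, 0, 0], [0, 0, 0]], turn=[[0, 0, 0.08], [0, 0, 0.16], [0, 0, 0.24], [0, 0, 0.32], [0, 0, 0.4], [0, 0, 0.48], [0, 0, 0.55], [0, 0, 0.57]])

```text
clock: 48.5
tcp_pos: [0.3909, -0.2962, 0.0719]
orientation: [-1.304, -2.858, 0.001]
contact_force: [-2.6, 1.6, 12.2]
grip_width: 0.0386
```

```bash
python3 -c "
from h import *
st(); print(r.get_obs()['moment'])"
```

```text
t 48.5 tcp [ 0.3909 -0.2962  0.0719] psi 40.96 z [-0. -0. -1.] F [-2.6  1.6 12.2] w 0.0386 q [ 0.04  0.5   0.61  2.16 -0.5   0.62  1.72]
[0.56744602 0.70401459 1.09622247]
```

The moment about z is 1.1 N m, well over the 0.25 N m the twist needs, so the end stop is reached. I release and rise.

carry_out(offset=[[0, 0, 0], [0, 0, 0], [0, 0, 0], [0, 0, 0], [0, 0, 0], [0, 0, -0.08], [0, 0, -0.18], [0, 0, -0.28]], turn=[[0, 0, 0.57], [0, 0, 0.57], [0, 0, 0.55], [0, 0, 0.55], [0, 0, 0.55], [0, 0, 0.55], [0, 0, 0.55], [0, 0, 0.55]], hand=0)

```text
clock: 49.3
tcp_pos: [0.3901, -0.2961, 0.2123]
orientation: [-2.34, -2.095, 0.003]
contact_force: [1.4, 0.7, 0.4]
grip_width: 0.0854
```

My mistake: rows are relative to the call's start, so that call turned the hand further while the jaws opened. I check the button now.

carry_out(offset=[[0, 0, -0.1], [0, 0, -0.1], [0.0, 0.2, -0.1], [0.0, 0.2, -0.1], [0.0, 0.2, -0.1], [0.0, 0.2, -0.1]], turn=[[0, 0, 0], [0, 0, 0], [0, 0, 0], [0, 0, 0], [0, 0, 0], [0, 0, 0]])

```text
clock: 49.9
tcp_pos: [0.4905, -0.3071, 0.26]
orientation: [-2.338, -2.097, 0.004]
contact_force: [-0.6, 0.1, 1.0]
grip_width: 0.0851
```

```bash
python3 -c "
from h import *
[imaging.grab_frame('scene') for _ in range(2)]; st()
for c in ('scene','top','wrist'):
    f=imaging.grab_frame(c); print(c,[(round(d['score'],2),toworld(f,d['xyz']).round(4).tolist()) for d in look_for('estop_head',c)])
    if c!='wrist':
      for q,n,P in (('tape_roll',[.386,-.46],[cyl(.1,0,.048)]),('bottle_cap',[.5446,-.5036],[cyl(.042,0,.016)]),('bottle_mid',[.567,-.379],BOT)):
        locate(q,n,P,.02,(c,),(0.,))
s=imaging.grab_frame('scene'); hsv=cv2.cvtColor(s['pixels'],cv2.COLOR_RGB2HSV)
m=np.zeros((480,640),bool); m[250:300,200:250]=(((hsv[...,0]<8)|(hsv[...,0]>172))&(hsv[...,1]>120))[250:300,200:250]
for z in (.07,.078): print(z,fit([(s,m)],[cyl(.04,z-.01,z+.01)],[.391,-.2965],(0,)))
ys,xs=np.nonzero(m); print(xs.mean(),ys.mean(),proj(s,[[.391,-.2965,.07],[.391,-.2965,.078]]))
t=imaging.grab_frame('top')['pixels']; v=np.zeros((600,700,3),np.uint8)
v[:300,:700]=cv2.resize(t[150:300,150:500],(700,300)); v[300:600,:300]=cv2.resize(s['pixels'][240:315,190:265],(300,300)); v[300:600,300:700]=cv2.resize(s['pixels'][180:330,180:380],(400,300))
cv2.imwrite('pics/c13.png',v[:,:,::-1])
"
```

```text
t 50.0 tcp [ 0.4887 -0.3076  0.2606] psi -6.39 z [-0.001 -0.    -1.   ] F [-0.9  0.7 -0.5] w 0.0854 q [-0.33  0.48  1.07  1.82 -0.47  1.12  0.8 ]
scene [(0.67, [0.3914, -0.3004, 0.0887])]
tape_roll [ 0.3848 -0.4604  0.3602] iou 0.792 n 1
bottle_cap [ 0.5439 -0.5037  0.2647] iou 0.926 n 1
bottle_mid [ 0.568  -0.3781  0.005 ] iou 0.939 n 1
top []
tape_roll [ 0.3873 -0.4601  0.0772] iou 0.584 n 1
bottle_cap top none
bottle_mid [ 0.5907 -0.3637 -0.9251] iou 0.231 n 1
wrist [(0.81, [0.3955, -0.2929, 0.0908])]
0.07 (array([ 0.38245498, -0.29387537,  0.01209948]), np.float64(0.7297297297297297))
0.078 (array([ 0.39188867, -0.29682227,  0.10276693]), np.float64(0.7105263157894737))
223.17791411042944 272.9631901840491 [[223.83925478 274.79561717]
 [223.26838579 273.0923255 ]]
```

View pics/c13.png

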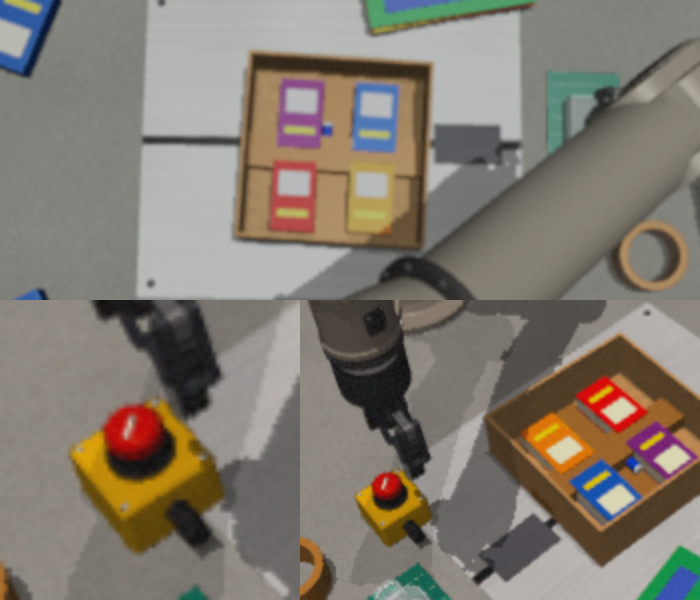

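The red head is fully up: its blob centre (223.2,273.0) matches the 78 mm prediction (223.3,273.1), not the 70 mm one. The books, canister, bottle, cap and tape roll are in place, so I hand in.

```bash
python3 -c "
from h import *
print(r.hand_in())"
```

```text
the job is handed in; nothing more can be done
None
```

The carton is ready and I handed the job in at about 50 s; no verdict is reported.

**What I did**
- I pressed the stop button fully down first; the force rose to 14 N at the bottom.
- I laid the orange, purple, small blue and red dictionaries flat in the carton. No green pocket dictionary was found. The blue one was knocked about 2 cm during the run, so I measured it again before grasping it.
- I tipped the bottle over the carton and rocked it to both sides until the canister dropped in. Then I laid the bottle flat on its mat again.
- I twisted the button clockwise to its end stop (1.1 N m) and it sprang back up.

**Last checks**
- **Button:** the head sits where the 78 mm (fully up) position predicts, within about 0.2 px in the scene picture.
- **Carton:** all four books are flat, and the canister lies on the floor beside the purple one.
- **Bottle:** it is flat on the mat, at about (0.568, -0.378).
- **Cap and tape roll:** both are within about 2 mm of where they started.
- **Robot:** it was touching nothing when I handed in.

**What disagreed or went wrong**
- In the last top view the arm covered part of the mat, so the bottle and cap could not be confirmed from there. Those results come from the scene camera.
- When letting go of the button I told the hand to turn further than intended while the jaws opened. I saw no ill effect.

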